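Load and lock a battery clamp of plaster casting moulds

TASK

Get the battery clamp ready for slip casting: back its pressure plate right off with the valve lever and let the lever spring back to the middle, then stand every plaster mould from the bench on the clamp's bed between the fixed stop and the plate, side by side, pour hole up and seam parallel to the plate. When all are in, hold the lever over to the closing side until the plate has pressed all the moulds tight against the stop, let the lever recentre by itself, and last swing the safety strut in behind the closed plate until it snaps into its end detent. Leave the lever centred, the strut seated and the other things on the bench where they stand.

Things in the scene. Friction and masses are not known exactly. Their poses are not given: they have to be found in the camera images.
- clamp: the clamp, a low aluminium machine 300 mm long and 400 mm wide, fixed to the bench. Origin on the bench top; x is the pressing line, from the grey fixed stop (300 wide, 20 thick, top at z 40, face at x = -75 mm) to the air cylinder (out to x = 210); y left, z up. Bed 310 wide, top at z 10. Grey end frame at x 65 to 85, top at z 46. Valve lever at the left, safety strut at the right
- bed (a point): middle of the foot of the fixed stop's pressing face, on the bed's top (10 mm above the bench); axes as the clamp's. A 48 mm thick mould against the stop has its origin at x = 24 mm here; side by side, four moulds fit in the plate's 290 mm width
- plate (a joint): travel of the pressure plate in m, growing towards the stop: -0.017 = backed right off (78 mm from stop face to plate face), 0 = mid-stroke, near which it starts, 0.013 = meets 48 mm moulds that stand against the stop, 0.017 = end of stroke. It moves at 5 to 20 mm/s while the lever is held over (a stroke takes 2 to 5 s) and stays where it is while the lever is centred
- plate_face (a point): middle of the lower edge of the pressure plate's pressing face, 10 mm above the bench; moves with the plate, axes as the clamp's. The plate is an aluminium bar 290 mm wide, 16 mm thick, top at 40 mm
- valve (a joint): angle of the valve lever in rad: 0 = upright in the middle, where a spring returns it when let go; positive leans it towards the fixed stop (clamp -x) and closes the clamp, negative leans it to clamp +x and opens it; stops at -0.55 and 0.55. Full push needs it beyond 0.45, which takes about 10 to 18 N at the knob
- valve_knob (a point): centre of the black ball knob (32 mm diameter) on the lever, 180 mm above the bench when upright; the lever, a 12 mm rod, turns on a level axis parallel to the clamp's y, 130 mm below this point (50 mm above the bench, x = 50, y = 194 mm in the clamp's frame)
- strut (a joint): angle of the safety strut, a flat steel bar, in rad about its upright pin: 0 = stowed, pointing to clamp +y along the end frame; 1.571 = seated, pointing to clamp -x, foot behind the closed plate. An over-centre spring holds it in a detent at each end: leaving one takes 0.25 N m; past the middle of the swing it snaps on to the other. 63 mm long, it goes in only behind the closed plate
- strut_knob (a point): centre of the strut's upright round black grip (18 mm diameter, 34 to 88 mm above the bench, this point 76 mm), 50 mm from the upright pin; the pin is at x = 55, y = -120 mm in the clamp's frame
- mould1: a closed two-part plaster mould, 48 mm (its x) by 64 mm (its y) by 64 mm tall, 0.18 kg, bound with a black rubber band 22 mm up; the seam of its halves shows on top and on the 48 mm wide sides and runs along its y; round pour hole in the top; origin at the centre of its underside. Two to four of the moulds are there, the rest are absent
- mould2: a closed two-part plaster mould, 48 mm (its x) by 64 mm (its y) by 64 mm tall, 0.18 kg, bound with a black rubber band 22 mm up; the seam of its halves shows on top and on the 48 mm wide sides and runs along its y; round pour hole in the top; origin at the centre of its underside. Two to four of the moulds are there, the rest are absent
- mould3: a closed two-part plaster mould, 48 mm (its x) by 64 mm (its y) by 64 mm tall, 0.18 kg, bound with a black rubber band 22 mm up; the seam of its halves shows on top and on the 48 mm wide sides and runs along its y; round pour hole in the top; origin at the centre of its underside. Two to four of the moulds are there, the rest are absent
- mould4: a closed two-part plaster mould, 48 mm (its x) by 64 mm (its y) by 64 mm tall, 0.18 kg, bound with a black rubber band 22 mm up; the seam of its halves shows on top and on the 48 mm wide sides and runs along its y; round pour hole in the top; origin at the centre of its underside. Two to four of the moulds are there, the rest are absent
- brush_jar: glass jar of brushes, 68 mm diameter, 90 mm high, the brushes rise to about 210 mm; a bystander on the bench, not part of the job; origin at the centre of its underside
- cup: small green plastic cup, 72 mm across, 55 mm high; a bystander on the bench, not part of the job; origin at the centre of its underside
- water: clear water bottle with a red cap, 66 mm diameter, 200 mm high; a bystander on the bench, not part of the job; origin at the centre of its underside
- cutters: flat steel tin of nested round cutters, 124 mm diameter, 32 mm high; a bystander on the bench, not part of the job; origin at the centre of its underside
- phone: black phone lying flat, 72 by 150 by 9 mm; a bystander on the bench, not part of the job; origin at the centre of its underside
- roller: wooden rolling pin, 40 mm thick, 250 mm long along its y; a bystander on the bench, not part of the job; origin at the centre of its underside
- rib: flat wooden rib, 55 by 110 by 6 mm; a bystander on the bench, not part of the job; origin at the centre of its underside

How it is judged:
By the outcome, as a careful person would: the job done as asked, in the order asked, and still so for the second after the job is handed in, with the robot touching nothing.
Of mould1, mould2, mould3, mould4 only 2 to 4 are there at a start; the rules pass over those that are not, and their reading is None.
At some moment in a run one of mould1, mould2, mould3, mould4 may be knocked a few centimetres aside while the robot is not near it.
It also fails if it takes over 210 s, if anything falls off the work surface, if the arm or the gripper's body presses on something with over 40 N, if the wrist force passes 120 N, or if a joint passes its speed limit or range.

ROBOT

A 7-joint arm with a two-finger parallel gripper is mounted at the origin on the work surface. World frame = base frame: x ahead of the robot, y to its left, z up, the work surface at z = 0. Lengths are in m, angles in rad, forces in N, time in s.
With the tool pointing down it reaches from about 0.4 to 0.85 m from the base axis. Payload 10.4 kg.
Tool frame: the origin (TCP) lies midway between the tips of the shut fingers; the grasp point (between the pads) lies 19 mm behind it; z points along the fingers, y is the direction in which the jaws open and shut (so a half turn about z gives the same grasp; the last joint's range is limited). The gripper opens to 87 mm and grips with 3 to 60 N. Pads are 19 mm wide; open, the fingers measure 117 mm over their backs; the gripper's body (75 mm by 190 mm) begins 51 mm behind the grasp point.
Start: joints at [-0.023, 0.332, -0.065, 1.46, 0.022, 1.35, -0.088], TCP at [0.625, 0, 0.223] pointing down, gripper open.
Joint ranges: [-2.6, 2.6], [-0.5, 2.12], [-1.47, 1.34], [0.16, 2.42], [-1.27, 4.41], [0.06, 2.06], [-2.6, 2.6]. Speed limits (rad/s): [2.22, 2.22, 2.79, 2.79, 3.14, 3.14, 3.14].

INTERFACE

Orientations are given as [roll, pitch, yaw] about the fixed x, y, z axes, in that order (R = Rz(yaw) Ry(pitch) Rx(roll)).
In Python, from workcell import env, vision gives the robot as it stands.
- The arm moves only by the tool apply_moves, never from a script. Its argument "commands" is text: rows parted by semicolons, each of 6 numbers parted by spaces: the shift along the world's x, y, z normalised to -1 to 1, where 1 is 0.2 m, then the turn, a rotation vector about the world's x, y, z normalised to -1 to 1, where 1 is pi rad. A call has 1 to 8 rows; each row is the pose to reach, as a shift and turn from the pose commanded when the call began, turning the shorter way round; what a row does not reach only later rows make up. A row lasts 1/10 s, in which the tool goes at most 50 mm and 8.59 degrees, less where a joint would pass 70% of its speed; a pose out of reach is approached as far as the arm can. A call with a number of a shift or a turn outside -1 to 1 is refused whole. A call with a gripper value outside its range is refused whole. "grip" is the opening, from 0 (shut) to 1 (fully open), set as the call begins (left out, the last holds). The fingers move at their own pace and stop on an object; the grip force is fixed at half the most. Time passes only in rows, so rows that repeat a pose let the fingers close. It gives the time, the measured TCP pose, the force and the opening at its end, in the units of the state.
- env.get_state(): the state, without advancing time (a new reading comes with each control period).
- vision.grab_frame(name): name is "scene" or "side" or "wrist"; returns the picture (420x560x3 uint8, red, green, blue); there is no depth.
- vision.camera_model(name): a dict with "camera_matrix" (3x3 intrinsics, pixels), "k1" (the pictures are not rectified: a ray, as slopes to the right and down, at radius r is drawn at 1 + k1 r^2 times it, then the intrinsics apply), "position" and "attitude" of the camera in the world; the wrist camera has in their place "tool_from_camera" (4x4, takes a point from camera to tool coordinates, whose origin is the TCP and whose axes are the flange's). Camera axes: x right, y down, z forward; pixel columns grow to the right and rows downward; lengths in m; the calibration is good to about 2 mm. A picture is of the moment at which its call begins: read the wrist's pose just before it. camera_model takes no time and is no camera call.
- env.sign_off(): hands the job in, once; it reports no verdict.
The state is a dict: "clock": time; "joints": joint angles; "qd": joint speeds; "joint_torque": joint torques, N m; "position": TCP position; "ee_rot": TCP orientation; "contact_force": force on the tool from outside, world axes, zero at the start; "ft_torque": the same for the moment, N m; "finger_gap": opening from 0.0 (shut) to 1.0 (fully open).
Only numpy, scipy, OpenCV 4.12 (cv2) and the standard library are available. Lean on these libraries where they do the work, as an engineer would, in place of code of your own. Each camera call takes 0.05 s, during which the arm holds its last target. There are 200 camera calls.

## Working session

There is one attempt and no reset: what is moved stays moved. The work goes in short steps, Python scripts to look and compute and a tool call to move; the robot and the scene stay as the last step left them, time stands still between calls to the robot, and variables do not carry over. Pictures are saved under pics/ and viewed, about 12 in all and at most 16, crops included, and the job is handed in when it is done.

Besides the shell and the picture viewer there is one more tool, called after "Emit:" by a JSON object that holds its "op" and its "data". apply_moves: Moves the arm, as the interface text tells. Scaled input: -1 to 1 covers 0.2 m each way for a shift and pi rad each way for a turn. Its arguments: {"type":"object","properties":{"commands":{"type":"string"},"grip":{"type":"number"}},"required":["commands"]}

```bash
ls; mkdir -p pics
cat > h.py <<'E'
import numpy as np, cv2
from scipy.spatial.transform import Rotation as R
from workcell import env, vision
def cam(name, st=None):
    m=vision.camera_model(name); K=np.array(m["camera_matrix"],float); k1=m["k1"]
    if name=="wrist":
        st=st or env.get_state()
        T=np.eye(4); T[:3,:3]=R.from_euler('xyz',st["ee_rot"]).as_matrix(); T[:3,3]=st["position"]
        C=T@np.array(m["tool_from_camera"]); return K,k1,C[:3,3],C[:3,:3]
    a=np.array(m["attitude"],float)
    Rm=a if a.shape==(3,3) else R.from_euler('xyz',a).as_matrix()
    return K,k1,np.array(m["position"],float),Rm
def ray(c,uv):
    K,k1,p,Rm=c
    q=cv2.undistortPoints(np.array([[uv]],float),K,np.array([k1,0,0,0.]))[0,0]
    d=Rm@np.array([q[0],q[1],1.]); return p,d/np.linalg.norm(d)
def onz(c,uv,z):
    p,d=ray(c,uv); return p+d*(z-p[2])/d[2]
def proj(c,X):
    K,k1,p,Rm=c; q=(np.atleast_2d(X)-p)@Rm; q=q[:,:2]/q[:,2:]
    q=q*(1+k1*(q**2).sum(1,keepdims=True)); return q@K[:2,:2].T+K[:2,2]
def shot(name,fn):
    st=env.get_state(); im=vision.grab_frame(name); cv2.imwrite('pics/'+fn+'.png',im[:,:,::-1]); return im,cam(name,st)
E
python3 - <<'E'
from h import *
for n in("scene","side","wrist"):
    m=vision.camera_model(n); print(n,m)
    shot(n,n+"0")
print(env.get_state())
E
```

```text
pics
scene {'camera_matrix': array([[542.97282428,   0.        , 276.69583239],
       [  0.        , 542.97282428, 205.92482038],
       [  0.        ,   0.        ,   1.        ]]), 'k1': -0.12650770771213857, 'position': array([ 1.31654377, -1.28125354,  1.10340637]), 'attitude': array([-2.16127252,  0.01183695,  0.49673923])}
side {'camera_matrix': array([[416.64325286,   0.        , 275.83016409],
       [  0.        , 416.64325286, 211.88104387],
       [  0.        ,   0.        ,   1.        ]]), 'k1': -0.08316138175969119, 'position': array([-0.33969787,  0.94639988,  1.0180658 ]), 'attitude': array([-2.14341339, -0.01735614, -2.352247  ])}
wrist {'camera_matrix': array([[299.91470861,   0.        , 281.65616016],
       [  0.        , 299.91470861, 210.13972101],
       [  0.        ,   0.        ,   1.        ]]), 'k1': -0.06706568810009494, 'tool_from_camera': array([[ 3.89871584e-05, -9.60262144e-01, -2.79099646e-01,
         7.79716822e-02],
       [ 9.99999621e-01,  2.80109296e-04, -8.24046942e-04,
        -7.43539213e-04],
       [ 8.69479489e-04, -2.79099508e-01,  9.60261792e-01,
        -1.62233928e-01],
       [ 0.00000000e+00,  0.00000000e+00,  0.00000000e+00,
         1.00000000e+00]])}
{'clock': 0.15, 'joints': array([-0.02257573,  0.33272462, -0.06471843,  1.4606976 ,  0.02158264,
        1.34989056, -0.08849006]), 'qd': array([-4.83792659e-04, -2.10149817e-03,  7.69450419e-05, -4.51838117e-03,
       -1.68624035e-03, -9.24564135e-04, -7.84089339e-04]), 'joint_torque': array([ 1.82067095e-03, -6.23630190e+01,  2.54254905e-02, -3.90143681e+01,
       -6.11935230e-02,  3.71907104e-02, -1.53469024e-06]), 'position': array([6.24731150e-01, 3.12628485e-06, 2.21962300e-01]), 'ee_rot': array([-3.14056697e+00,  1.88451896e-05,  1.57081145e+00]), 'contact_force': array([ 0.39818781, -0.64830014, -0.17342778]), 'ft_torque': array([0.01973037, 0.00614014, 0.05851524]), 'finger_gap': 1.002054352103571}
```

View pics/scene0.png

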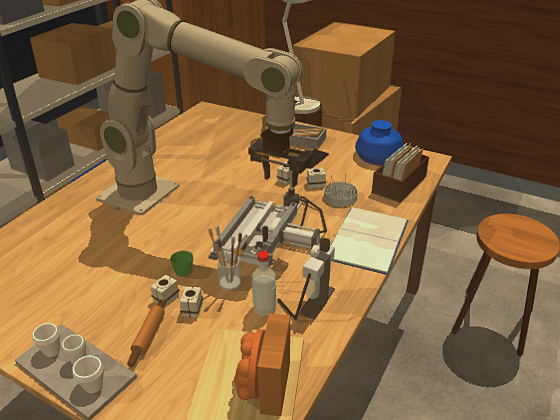

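View pics/side0.png

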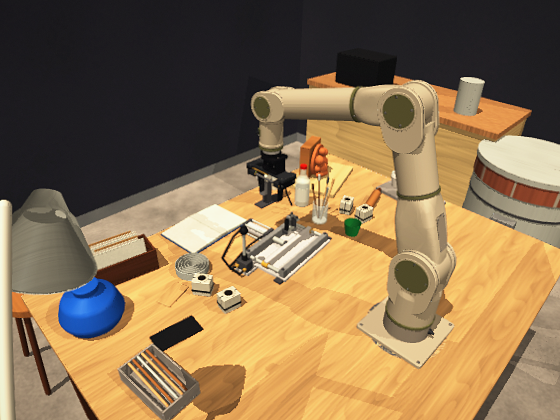

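Run:
```python
import cv2,numpy as np
s=cv2.imread('pics/scene0.png');d=cv2.imread('pics/side0.png')
cv2.imwrite('pics/sc1.png',cv2.resize(s[150:340,120:370],(790,600),interpolation=cv2.INTER_CUBIC))
cv2.imwrite('pics/sd1.png',cv2.resize(d[170:340,140:400],(795,520),interpolation=cv2.INTER_CUBIC))
```

```text
(no output)
```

View pics/sc1.png

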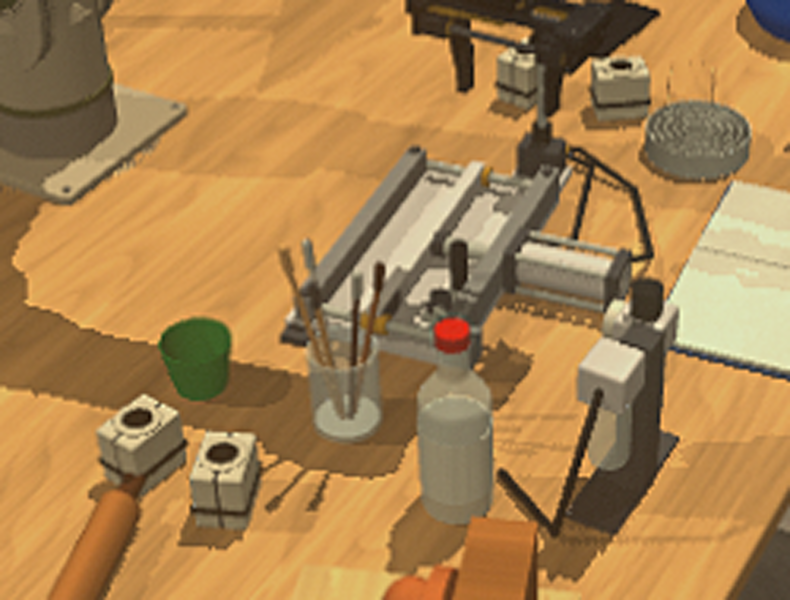

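View pics/sd1.png

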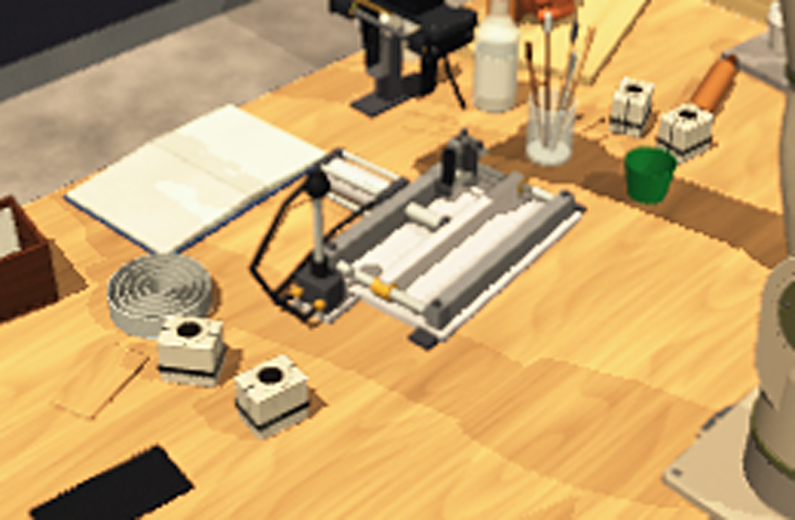

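View pics/wrist0.png

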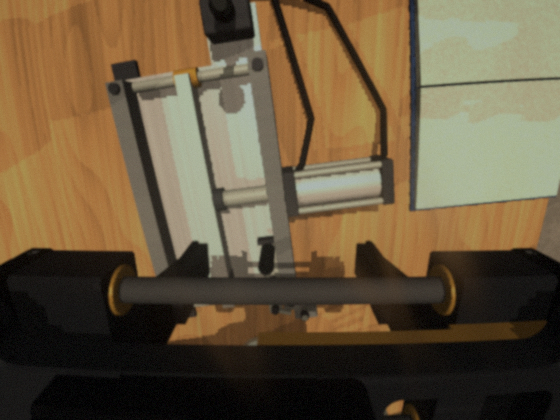

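```bash
cat >> h.py <<'E'
def tri(c1,u1,c2,u2):
    p,d=ray(c1,u1);q,e=ray(c2,u2)
    A=np.stack([d,-e],1);s=np.linalg.lstsq(A,q-p,rcond=None)[0]
    a=p+d*s[0];b=q+e*s[1]; return (a+b)/2,np.linalg.norm(a-b)
E
python3 - <<'E'
from h import *
np.set_printoptions(precision=4,suppress=True)
cs,cd=cam("scene"),cam("side"); cw=cam("wrist")
S=lambda x,y:(120+x/3.16-.3,150+y/3.158-.3); D=lambda x,y:(140+x/3.058-.3,170+y/3.058-.3)
for n,a,b in [("A",(137,418),(688,115)),("B",(223,454),(635,90)),("C",(620,66),(190,331)),("D",(517,55),(270,376)),("knob",None,(317,181)),("strutgrip",(458,243),(448,145)),("watercap",(452,335),(500,10)),("jar",(345,415),(548,150)),("cup",(196,385),(650,190))]:
    if a: print(n,*tri(cs,S(*a),cd,D(*b)), onz(cs,S(*a),.064),onz(cd,D(*b),.064))
    else: print(n,onz(cd,D(*b),.18))
print("stop scene",[onz(cs,S(*p),.04) for p in [(415,150),(300,325)]],"frame",onz(cs,S(548,172),.046))
print("stop side",[onz(cd,D(*p),.04) for p in [(582,207),(438,303)]])
print("wrist: stop L",onz(cw,(112,86),.04),"stop edges at row245",onz(cw,(148,245),.04),"frame top",onz(cw,(258,58),.046),onz(cw,(287,245),.046))
print("knob w",onz(cw,(225,8),.18),"strut grip top",onz(cw,(268,255),.088))
E
```

```text
A [ 0.4624 -0.4181  0.062 ] 3.3567103092582416e-05 [ 0.464  -0.4197  0.064 ] [ 0.4607 -0.4153  0.064 ]
B [ 0.5585 -0.4191  0.0608] 0.001992580608380886 [ 0.5616 -0.4212  0.064 ] [ 0.5548 -0.4153  0.064 ]
C [0.5814 0.3637 0.0602] 0.00034401251468701175 [0.584  0.3575 0.064 ] [0.5779 0.3661 0.064 ]
D [0.4601 0.3403 0.058 ] 0.013797072057296784 [0.4613 0.3241 0.064 ] [0.4619 0.3469 0.064 ]
knob [0.5729 0.1799 0.18  ]
strutgrip [ 0.6106 -0.0804  0.0923] 0.0037121347776420573 [ 0.5895 -0.0483  0.064 ] [ 0.6414 -0.111   0.064 ]
watercap [ 0.7253 -0.2976  0.1722] 0.004336750303714853 [ 0.6584 -0.1816  0.064 ] [ 0.8592 -0.4578  0.064 ]
jar [ 0.5922 -0.272   0.0057] 0.0036182063475469228 [ 0.6294 -0.3266  0.064 ] [ 0.54   -0.2008  0.064 ]
cup [ 0.4349 -0.3019  0.0023] 0.00020411255504327534 [ 0.4842 -0.3568  0.064 ] [ 0.3879 -0.226   0.064 ]
stop scene [array([0.4401, 0.1147, 0.04  ]), array([ 0.502 , -0.2128,  0.04  ])] frame [0.5996 0.1362 0.046 ]
stop side [array([ 0.4448, -0.1596,  0.04  ]), array([0.4411, 0.112 , 0.04  ])]
wrist: stop L [0.4364 0.1204 0.04  ] stop edges at row245 [ 0.4555 -0.0678  0.04  ] frame top [0.5989 0.1445 0.046 ] [ 0.63   -0.0645  0.046 ]
knob w [0.5891 0.1472 0.18  ] strut grip top [ 0.6089 -0.0584  0.088 ]
```

Emit:
{"op": "apply_moves", "data": {"commands": "-0.25 -0.3 1 0 0 0;-0.25 -0.3 1 0 0 0;-0.25 -0.3 1 0 0 0;-0.25 -0.3 1 0 0 0;-0.25 -0.3 1 0 0 0;-0.25 -0.3 1 0 0 0;-0.25 -0.3 1 0 0 0;-0.25 -0.3 1 0 0 0"}}

```text
clock: 0.95
position: [0.5749, -0.0593, 0.4203]
ee_rot: [-3.138, -0.0, 1.572]
contact_force: [0.4, 0.2, -0.1]
finger_gap: 0.999
```

Run:
```python
from h import *
im,c=shot("wrist","w1"); print(env.get_state()["position"],env.get_state()["ee_rot"])
cv2.imwrite('pics/w1b.png',cv2.resize(im[0:330,60:500,::-1],(800,600),interpolation=cv2.INTER_CUBIC))
```

```text
[ 0.57490996 -0.05936528  0.42051401] [-3.13843267e+00 -2.90469231e-04  1.57175016e+00]
```

View pics/w1b.png

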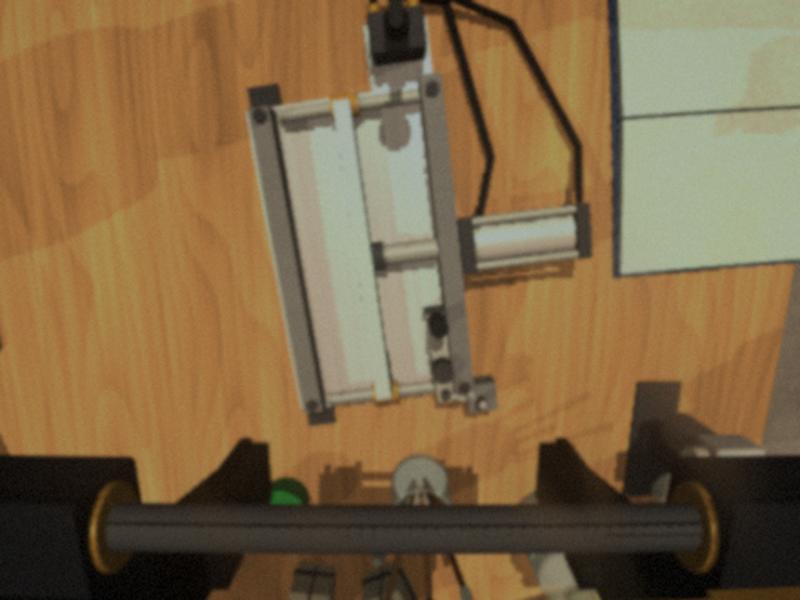

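```bash
cat >> h.py <<'E'
def cl(p):  # clamp mm -> world, uses clamp.npy
    x,y,a=np.load('clamp.npy'); p=np.atleast_2d(p)/1000.
    return np.c_[x+np.cos(a)*p[:,0]-np.sin(a)*p[:,1], y+np.sin(a)*p[:,0]+np.cos(a)*p[:,1]]
E
python3 - <<'E'
from h import *
from scipy.optimize import least_squares
np.set_printoptions(precision=4,suppress=True)
c=cam("wrist"); W=lambda x,y:((x+.5)/1.818+60-.5,(y+.5)/1.818-.5)
obs=[((247,108),.04,-95,150),((272,104),.04,-75,150),((328,404),.04,-75,-150),((305,410),.04,-95,-150)]
P=np.array([onz(c,W(*o[0]),o[1])[:2] for o in obs]); M=np.array([o[2:] for o in obs])/1000
f=lambda v:(np.c_[v[0]+np.cos(v[2])*M[:,0]-np.sin(v[2])*M[:,1],v[1]+np.sin(v[2])*M[:,0]+np.cos(v[2])*M[:,1]]-P).ravel()
r=least_squares(f,[.55,0,.14]); print(r.x,r.fun.reshape(-1,2)*1000); np.save('clamp.npy',r.x)
x,y,a=r.x
inv=lambda p:(np.array([[np.cos(a),np.sin(a)],[-np.sin(a),np.cos(a)]])@(p[:2]-[x,y]))*1000
for n,uv,z in [("frame TL 65",(421,77),.046),("frame TR 85",(440,74),.046),("frame midR 85",(461,220),.046),("grip top(55,-70)",(437,322),.088),("plate face top",(333,102),.04),("plate bk",(354,98),.04),("plate low",(376,400),.04),("knob 50,194",(397,20),.18),("cyl end 210",(588,255),.03),("jar",(420,480),.06),("cup",(288,490),.055)]:
    print(n,inv(onz(c,W(*uv),z)))
print("knob world",cl([50,194]),"grip",cl([55,-70]),"bed mid",cl([-51,0]))
E
```

```text
[ 0.5444 -0.0079  0.1416] [[ 1.4779  2.3533]
 [-2.214   2.1217]
 [-2.0407 -4.2023]
 [ 2.7767 -0.2728]]
frame TL 65 [ 65.3478 148.7516]
frame TR 85 [ 82.5844 148.9043]
frame midR 85 [86.2665 19.2932]
grip top(55,-70) [ 50.0785 -67.1939]
plate face top [-17.0713 140.6313]
plate bk [  2.5698 141.1654]
plate low [ -21.7135 -148.7468]
knob 50,194 [ 46.4438 154.4849]
cyl end 210 [209.9512 -31.1033]
jar [  12.5954 -236.6364]
cup [-129.8934 -231.6105]
knob world [[0.5666 0.1912]] grip [[ 0.6088 -0.0694]] bed mid [[ 0.494  -0.0151]]
```

Emit:
{"op": "apply_moves", "data": {"commands": "0 1 0 0 0 0;0 1 0 0 0 0;0 1 0 0 0 0;0 1 0 0 0 0;0 1 0 0 0 0;0 1 0 0 0 0;0 1 0 0 0 0", "grip": 0.7}}

```text
clock: 1.7
position: [0.5752, 0.1391, 0.4218]
ee_rot: [-3.141, 0.001, 1.57]
contact_force: [-0.3, -0.2, -0.2]
finger_gap: 0.705
```

Run:
```python
from h import *
im,c=shot("wrist","w2"); st=env.get_state(); print(st["position"],st["ee_rot"],st["finger_gap"])
shot("scene","s2"); np.save('w2cam.npy',np.array(c,dtype=object),allow_pickle=True)
cv2.imwrite('pics/w2b.png',cv2.resize(im[0:330,60:500,::-1],(800,600),interpolation=cv2.INTER_CUBIC))
```

```text
[0.57525106 0.13869215 0.42208109] [-3.14105263e+00  7.48142520e-04  1.56889005e+00] 0.7006904782695769
```

View pics/w2b.png

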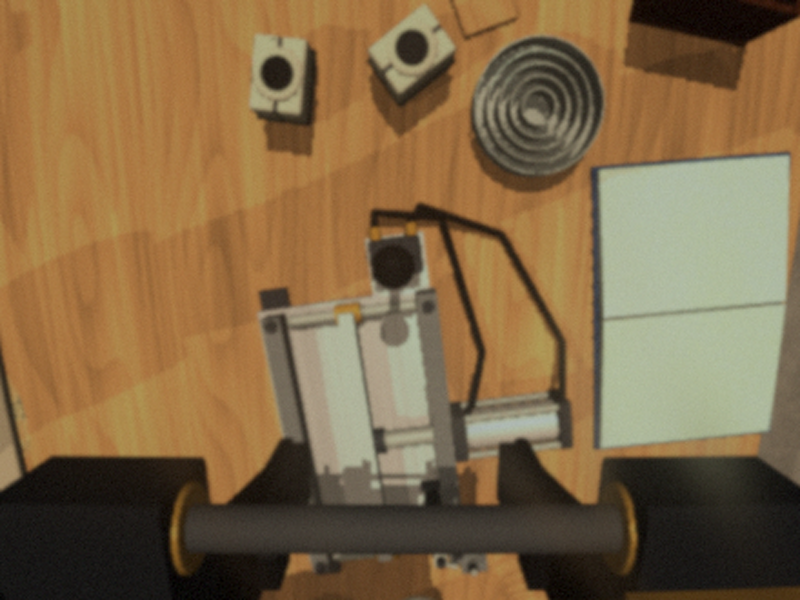

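Run:
```python
from h import *
np.set_printoptions(precision=4,suppress=True)
c=np.load('w2cam.npy',allow_pickle=True); W=lambda x,y:((x+.5)/1.818+60-.5,(y+.5)/1.818-.5)
print("knob",onz(c,W(396,265),.18),"pred",cl([50,194]))
for n,h,a,b in[("D",(277,73),(281,40),(275,117)),("C",(412,47),(388,72),(438,29))]:
    A,B=onz(c,W(*a),.064),onz(c,W(*b),.064); d=A-B if A[1]>B[1] else B-A
    print(n,onz(c,W(*h),.064),"seam mid",(A+B)/2,"len",np.linalg.norm(d),"seam deg",np.degrees(np.arctan2(d[1],d[0])))
```

```text
knob [0.5685 0.1885 0.18  ] pred [[0.5666 0.1912]]
D [0.4636 0.3469 0.064 ] seam mid [0.4642 0.3421 0.064 ] len 0.0634069009417528 seam deg 82.57578283171176
C [0.5813 0.3667 0.064 ] seam mid [0.582  0.3639 0.064 ] len 0.055220158790604906 seam deg 38.733446889326004
```

Emit:
{"op": "apply_moves", "data": {"commands": "-0.0375 0.25 -0.4 0 0 0.045;-0.0375 0.25 -0.8 0 0 0.045;-0.0375 0.25 -0.85 0 0 0.045;-0.0375 0.25 -0.85 0 0 0.045;-0.0375 0.25 -0.85 0 0 0.045;-0.0375 0.25 -0.85 0 0 0.045"}}

```text
clock: 2.4
position: [0.5681, 0.1891, 0.2538]
ee_rot: [3.141, 0.0, 1.711]
contact_force: [0.1, -0.5, 0.6]
finger_gap: 0.701
```

Emit:
{"op": "apply_moves", "data": {"commands": "0 0 -0.15 0 0 0;0 0 -0.3 0 0 0;0 0 -0.4 0 0 0;0 0 -0.51 0 0 0;0 0 -0.51 0 0 0"}}

```text
clock: 2.9
position: [0.5678, 0.189, 0.1504]
ee_rot: [-3.141, 0.001, 1.711]
contact_force: [-0.0, 0.1, 0.4]
finger_gap: 0.699
```

Emit:
{"op": "apply_moves", "data": {"commands": "0.05 0.007 0 0 0 0;0.1 0.014 0 0 0 0;0.15 0.021 0 0 0 0;0.19 0.027 0 0 0 0;0.22 0.031 0 0 0 0;0.235 0.033 0 0 0 0;0.235 0.033 0 0 0 0;0.235 0.033 0 0 0 0"}}

```text
clock: 3.7
position: [0.6141, 0.1965, 0.1504]
ee_rot: [-3.14, 0.0, 1.712]
contact_force: [-5.1, -1.7, 3.1]
finger_gap: 0.701
```

Emit:
{"op": "apply_moves", "data": {"commands": "0.02 0.003 0 0 0 0;0.04 0.006 0 0 0 0;0.04 0.006 0 0 0 0;0.04 0.006 0 0 0 0;0.04 0.006 0 0 0 0"}}

```text
clock: 4.2
position: [0.621, 0.1975, 0.1494]
ee_rot: [-3.138, 0.001, 1.712]
contact_force: [-7.2, -1.8, -1.4]
finger_gap: 0.704
```

Run:
```python
from h import *
a,_=shot("scene","s3"); b,_=shot("side","d3")
o=np.hstack([cv2.resize(a[190:270,205:325],(400,267)),cv2.resize(b[210:290,215:335],(400,267))])
cv2.imwrite('pics/c3.png',o[:,:,::-1]); print(env.get_state()["contact_force"])
```

```text
[-7.2428522  -2.92477959 -1.07460941]
```

View pics/c3.png

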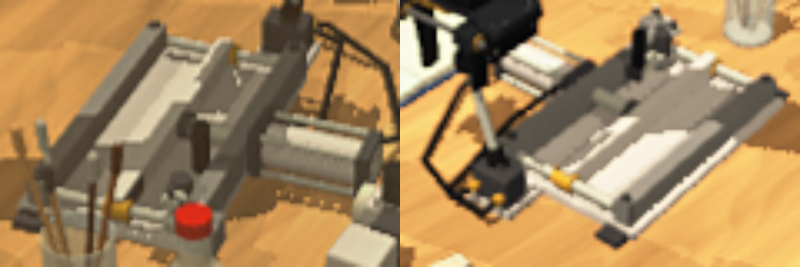

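Emit:
{"op": "apply_moves", "data": {"commands": "0.02 0.003 0 0 0 0;0.03 0.0045 0 0 0 0;0.03 0.0045 0 0 0 0;0.03 0.0045 0 0 0 0;0.03 0.0045 0 0 0 0;0.03 0.0045 0 0 0 0;0.03 0.0045 0 0 0 0;0.03 0.0045 0 0 0 0"}}

```text
clock: 5.1
position: [0.6262, 0.1981, 0.1483]
ee_rot: [-3.135, 0.001, 1.712]
contact_force: [-9.3, -1.9, -4.7]
finger_gap: 0.698
```

Emit:
{"op": "apply_moves", "data": {"commands": "0 0 0 0 0 0;0 0 0 0 0 0;0 0 0 0 0 0;0 0 0 0 0 0;0 0 0 0 0 0;0 0 0 0 0 0;0 0 0 0 0 0;0 0 0 0 0 0"}}

```text
clock: 5.9
position: [0.6263, 0.1982, 0.1483]
ee_rot: [-3.136, 0.001, 1.713]
contact_force: [-8.1, -1.4, -6.5]
finger_gap: 0.703
```

Emit:
{"op": "apply_moves", "data": {"commands": "0 0 0 0 0 0;0 0 0 0 0 0;0 0 0 0 0 0;0 0 0 0 0 0;0 0 0 0 0 0;0 0 0 0 0 0;0 0 0 0 0 0;0 0 0 0 0 0"}}

```text
clock: 6.7
position: [0.6264, 0.1982, 0.1483]
ee_rot: [-3.136, 0.001, 1.713]
contact_force: [-8.1, -1.5, -6.4]
finger_gap: 0.7
```

Emit:
{"op": "apply_moves", "data": {"commands": "0 0 0 0 0 0;0 0 0 0 0 0;0 0 0 0 0 0;0 0 0 0 0 0;0 0 0 0 0 0;0 0 0 0 0 0;0 0 0 0 0 0;0 0 0 0 0 0"}}

```text
clock: 7.5
position: [0.6265, 0.1982, 0.1483]
ee_rot: [-3.136, 0.001, 1.713]
contact_force: [-8.1, -1.9, -6.5]
finger_gap: 0.699
```

Emit:
{"op": "apply_moves", "data": {"commands": "-0.08 -0.012 0 0 0 0;-0.16 -0.024 0 0 0 0;-0.24 -0.034 0 0 0 0;-0.305 -0.043 0 0 0 0;-0.305 -0.043 0 0 0 0;-0.305 -0.043 0.25 0 0 0;-0.305 -0.043 0.5 0 0 0;-0.305 -0.043 0.6 0 0 0"}}

```text
clock: 8.3
position: [0.5698, 0.1908, 0.2761]
ee_rot: [3.134, -0.002, 1.712]
contact_force: [0.4, 0.2, 0.2]
finger_gap: 0.703
```

Emit:
{"op": "apply_moves", "data": {"commands": "0 -0.25 0.15 0 0 0;0 -0.5 0.3 0 0 0;0 -0.75 0.5 0 0 0;0 -0.95 0.7 0 0 0;0 -0.95 0.75 0 0 0;0 -0.95 0.75 0 0 0", "grip": 1}}

```text
clock: 8.9
position: [0.5692, -0.005, 0.4259]
ee_rot: [3.133, 0.003, 1.705]
contact_force: [0.4, 0.5, 0.2]
finger_gap: 0.995
```

Run:
```python
from h import *
im,c=shot("wrist","w4"); st=env.get_state(); print(st["position"],st["ee_rot"],st["finger_gap"])
d,_=shot("side","d4"); np.save('w4cam.npy',np.array(c,dtype=object),allow_pickle=True)
o=np.hstack([cv2.resize(im[0:280,130:410],(400,400),interpolation=cv2.INTER_CUBIC),cv2.resize(d[205:305,195:295],(400,400),interpolation=cv2.INTER_CUBIC)])
cv2.imwrite('pics/w4b.png',o[:,:,::-1])
```

```text
[ 0.56893957 -0.00219892  0.42308772] [3.13633047e+00 1.07037117e-03 1.70811654e+00] 0.9932381205810132
```

View pics/w4b.png

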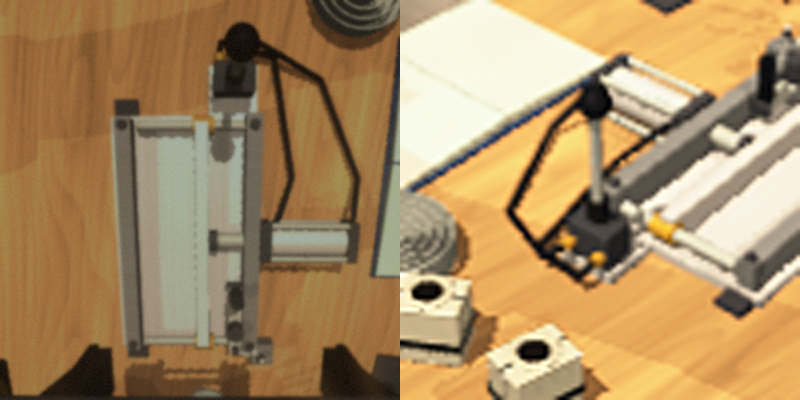

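Run:
```python
from h import *
c=np.load('w4cam.npy',allow_pickle=True); x,y,a=np.load('clamp.npy')
inv=lambda p:(np.array([[np.cos(a),np.sin(a)],[-np.sin(a),np.cos(a)]])@(p[:2]-[x,y]))*1000
for n,uv,z in[("stop face",(134,200),.04),("stop bk",(114,120),.04),("stop low R",(148,346),.04),("plate face",(196,200),.04),("plate bk",(208,200),.04),("frame65",(246,200),.046)]:
    print(n,inv(onz(c,(uv[0]*.7+130,uv[1]*.7),z)).round(1))
```

```text
stop face [-75.9  48.9]
stop bk [-95. 144.]
stop low R [ -68.4 -147.7]
plate face [ 1.8 48. ]
plate bk [16.8 47.9]
frame65 [63.9 47.9]
```

Emit:
{"op": "apply_moves", "data": {"commands": "-0.5175 1 -0.1 0 0 -0.086;-0.5175 1 -0.1 0 0 -0.086;-0.5175 1 -0.1 0 0 -0.086;-0.5175 1 -0.1 0 0 -0.086;-0.5175 1 -0.1 0 0 -0.086;-0.5175 1 -0.1 0 0 -0.086;-0.5175 1 -0.1 0 0 -0.086"}}

```text
clock: 9.7
position: [0.4636, 0.2012, 0.3996]
ee_rot: [-3.141, 0.001, 1.445]
contact_force: [1.8, -1.1, -0.4]
finger_gap: 1.002
```

```bash
cat >> h.py <<'E'
def mould(im,c,xy,fn=None,w=45):
    """hole centre (dark blob inside bright top) and top quad near predicted world xy"""
    u,v=proj(c,[xy[0],xy[1],.064])[0]; x0,y0=int(max(u-w,0)),int(max(v-w,0))
    k=im[y0:int(v+w),x0:int(u+w)]; hsv=cv2.cvtColor(k,cv2.COLOR_RGB2HSV); g=hsv[...,2]
    white=((hsv[...,1]<85)&(g>120)).astype(np.uint8)*255
    cs,_=cv2.findContours(white,cv2.RETR_CCOMP,cv2.CHAIN_APPROX_NONE)
    dark=(g<75).astype(np.uint8)*255
    out=[]
    for q in cv2.findContours(dark,cv2.RETR_EXTERNAL,cv2.CHAIN_APPROX_NONE)[0]:
        A=cv2.contourArea(q); 
        if A<20: continue
        (ex,ey),r=cv2.minEnclosingCircle(q); circ=A/(np.pi*r*r)
        M=cv2.moments(q); uv=(M['m10']/M['m00']+x0,M['m01']/M['m00']+y0)
        out.append((round(circ,2),round(A),np.round(uv,1).tolist(),np.round(onz(c,uv,.064),4).tolist()))
    return sorted(out,reverse=True)[:3],k
E
python3 - <<'E'
from h import *
im,c=shot("wrist","w5"); st=env.get_state(); print(st["position"],st["ee_rot"])
ks=[]
for xy in[(.464,.345),(.581,.366)]:
    r,k=mould(im,c,xy); print(*r,sep='\n'); ks.append(cv2.resize(k,(400,400),interpolation=cv2.INTER_CUBIC)); print(proj(c,[*xy,.064]),k.shape)
cv2.imwrite('pics/w5b.png',np.hstack(ks)[:,:,::-1])
E
```

```text
[0.46418343 0.20005011 0.39972775] [-3.14083066e+00  8.54793858e-04  1.44248758e+00]
(0.88, 202, [270.6, 79.1], [0.463, 0.3471, 0.064])
[[271.3781265   80.36088101]] (90, 90, 3)
(0.83, 218, [345.0, 55.9], [0.5806, 0.3667, 0.064])
(0.2, 126, [327.1, 75.2], [0.5507, 0.342, 0.064])
(0.08, 94, [376.8, 85.5], [0.6269, 0.3181, 0.064])
[[345.28088857  56.35735172]] (90, 90, 3)
```

View pics/w5b.png

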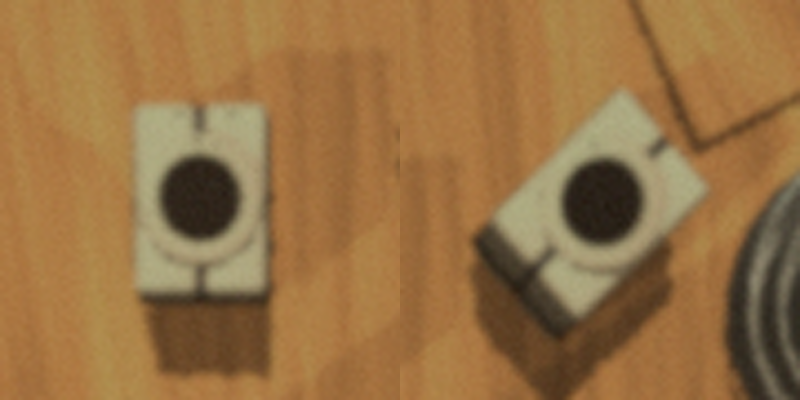

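Emit:
{"op": "apply_moves", "data": {"commands": "-0.005 0.73 -0.25 0 0 0;-0.005 0.73 -0.5 0 0 0;-0.005 0.73 -0.75 0 0 0;-0.005 0.73 -1 0 0 0;-0.005 0.73 -1 0 0 0;-0.005 0.73 -1 0 0 0"}}

```text
clock: 10.35
position: [0.4613, 0.3449, 0.1948]
ee_rot: [-3.135, 0.005, 1.442]
contact_force: [-0.7, -1.1, 0.1]
finger_gap: 1.0
```

Emit:
{"op": "apply_moves", "data": {"commands": "0 0 -0.2 0 0 0;0 0 -0.4 0 0 0;0 0 -0.6 0 0 0;0 0 -0.75 0 0 0;0 0 -0.815 0 0 0;0 0 -0.815 0 0 0;0 0 -0.815 0 0 0"}}

```text
clock: 11.05
position: [0.4644, 0.3466, 0.0395]
ee_rot: [3.14, -0.002, 1.441]
contact_force: [-0.3, -0.2, 0.5]
finger_gap: 1.0
```

Emit:
{"op": "apply_moves", "data": {"commands": "0 0 0 0 0 0;0 0 0 0 0 0;0 0 0 0 0 0;0 0 0 0 0 0;0 0 0 0 0 0;0 0 0 0 0 0;0 0 0 0 0 0;0 0 0 0 0 0", "grip": 0}}

```text
clock: 11.85
position: [0.4631, 0.3461, 0.0377]
ee_rot: [3.141, -0.0, 1.442]
contact_force: [1.0, -0.3, 1.3]
finger_gap: 0.548
```

Run:
```python
from h import *
im=cv2.imread('pics/w5.png')
m=vision.camera_model("wrist"); K=m["camera_matrix"]
st=dict(position=[.46418343,.20005011,.39972775],ee_rot=[-3.14083066,8.5479e-4,1.44248758]); c=cam("wrist",st)
u0,v0=300,11
f=lambda x,y:(u0+(x-400+.5)/400*90-.5,v0+(y+.5)/400*90-.5)
for a,b in[((545,252),(662,148)),((487,230),(622,90)),((563,322),(708,187)),((622,90),(708,187))]:
    A,B=onz(c,f(*a),.064),onz(c,f(*b),.064); print(A,B,np.linalg.norm(B-A),np.degrees(np.arctan2(*(B-A)[1::-1])))
```

```text
[0.56068225 0.35117143 0.064     ] [0.60384519 0.38013878 0.064     ] 0.05198217621405382 33.86619564140039
[0.54138917 0.36070891 0.064     ] [0.59169362 0.40007667 0.064     ] 0.06387768524271993 38.04637501549272
[0.56485107 0.3274016  0.064     ] [0.61878752 0.3658664  0.064     ] 0.06624712538944305 35.49458174889232
[0.59169362 0.40007667 0.064     ] [0.61878752 0.3658664  0.064     ] 0.043639675486216924 -51.621428493097966
```

Emit:
{"op": "apply_moves", "data": {"commands": "0 0 0.25 0 0 0;0 0 0.5 0 0 0;0 0 0.75 0 0 0;0 0 1 0 0 0;0 0 1 0 0 0"}}

```text
clock: 12.35
position: [0.465, 0.3482, 0.245]
ee_rot: [3.134, -0.008, 1.442]
contact_force: [0.9, 0.7, -1.9]
finger_gap: 0.548
```

Emit:
{"op": "apply_moves", "data": {"commands": "0.085 -0.2 0 0 0 0.02;0.085 -0.4 0 0 0 0.04;0.085 -0.6 0 0 0 0.06;0.085 -0.8 0 0 0 0.086;0.085 -1 0 0 0 0.086;0.085 -1 0 0 0 0.086"}}

```text
clock: 12.95
position: [0.4804, 0.1399, 0.2369]
ee_rot: [-3.141, 0.002, 1.704]
contact_force: [0.9, -0.1, -1.4]
finger_gap: 0.545
```

Emit:
{"op": "apply_moves", "data": {"commands": "0.085 -0.2 0 0 0 0;0.085 -0.4 0 0 0 0;0.085 -0.625 0 0 0 0;0.085 -0.625 0 0 0 0;0.085 -0.625 -0.2 0 0 0;0.085 -0.625 -0.4 0 0 0;0.085 -0.625 -0.4 0 0 0;0.085 -0.625 -0.4 0 0 0"}}

```text
clock: 13.75
position: [0.4968, 0.0215, 0.1579]
ee_rot: [-3.14, -0.0, 1.713]
contact_force: [1.3, 0.5, -1.2]
finger_gap: 0.549
```

Emit:
{"op": "apply_moves", "data": {"commands": "0 0 -0.15 0 0 0;0 0 -0.3 0 0 0;0 0 -0.4 0 0 0;0 0 -0.47 0 0 0;0 0 -0.51 0 0 0;0 0 -0.54 0 0 0;0 0 -0.54 0 0 0;0 0 -0.54 0 0 0"}}

```text
clock: 14.55
position: [0.4977, 0.0212, 0.0506]
ee_rot: [3.14, 0.0, 1.712]
contact_force: [0.7, 0.6, -1.3]
finger_gap: 0.552
```

Emit:
{"op": "apply_moves", "data": {"commands": "0 0 -0.01 0 0 0;0 0 -0.01 0 0 0;0 0 -0.01 0 0 0;0 0 -0.01 0 0 0;0 0 -0.01 0 0 0"}}

```text
clock: 15.05
position: [0.4971, 0.0211, 0.0476]
ee_rot: [3.141, -0.0, 1.712]
contact_force: [1.0, -0.4, -1.8]
finger_gap: 0.549
```

Emit:
{"op": "apply_moves", "data": {"commands": "0 0 0 0 0 0;0 0 0 0 0 0;0 0 0 0 0 0;0 0 0.1 0 0 0;0 0 0.3 0 0 0;0 0 0.6 0 0 0;0 0 0.9 0 0 0;0 0 1 0 0 0", "grip": 1}}

```text
clock: 15.85
position: [0.4972, 0.0211, 0.2508]
ee_rot: [3.139, 0.0, 1.712]
contact_force: [0.9, -0.1, -0.5]
finger_gap: 0.994
```

Emit:
{"op": "apply_moves", "data": {"commands": "0.1 0.2 0.1 0 0 -0.04;0.2 0.4 0.2 0 0 -0.085;0.2 0.6 0.3 0 0 -0.13;0.2 0.8 0.3 0 0 -0.175;0.2 0.8 0.3 0 0 -0.22;0.2 0.8 0.3 0 0 -0.265;0.2 0.8 0.3 0 0 -0.31;0.2 0.8 0.3 0 0 -0.339"}}

```text
clock: 16.65
position: [0.537, 0.1812, 0.3075]
ee_rot: [3.141, 0.0, 0.642]
contact_force: [-0.6, 0.9, -0.3]
finger_gap: 1.0
```

Run:
```python
from h import *
im,c=shot("wrist","w6"); st=env.get_state(); print(st["position"],st["ee_rot"],st["joints"])
r,k=mould(im,c,(.5805,.3665),w=70); print(*r,sep='\n'); print(proj(c,[.5805,.3665,.064]))
b,_=shot("side","d6")
o=np.hstack([cv2.resize(k,(400,int(400*k.shape[0]/k.shape[1])))[:400],]); o=np.vstack([o,np.zeros((400-len(o),400,3),np.uint8)])
o=np.hstack([o,cv2.resize(b[220:290,235:335],(400,400))])
cv2.imwrite('pics/w6b.png',o[:,:,::-1])
```

```text
[0.53699168 0.18117569 0.30756209] [3.14146755e+00 2.39252051e-05 6.37660477e-01] [-0.25508303  0.17991643 -0.17547235  1.47407954  0.0314737   1.49033856
 -1.36344562]
(0.86, 330, [186.6, 67.4], [0.5812, 0.3664, 0.064])
(0.19, 40, [245.6, 5.4], [0.6833, 0.3473, 0.064])
(0.16, 404, [209.9, 74.4], [0.5916, 0.3377, 0.064])
[[186.27930896  67.86622473]]
```

View pics/w6b.png

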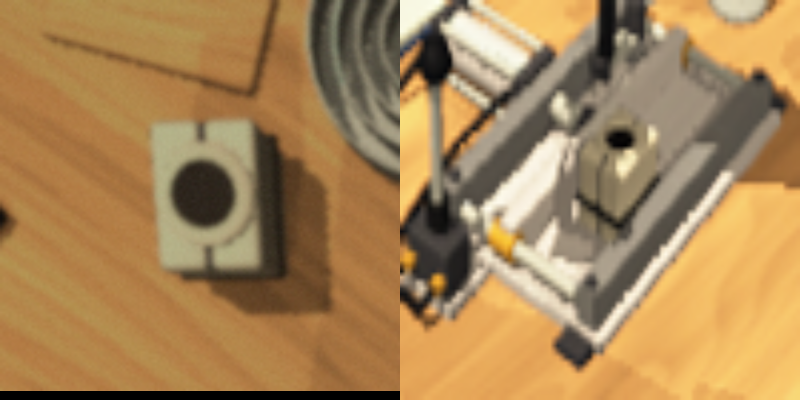

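Emit:
{"op": "apply_moves", "data": {"commands": "0.22 0.25 -0.1 0 0 0.011;0.22 0.5 -0.2 0 0 0.011;0.22 0.75 -0.35 0 0 0.011;0.22 0.9275 -0.5 0 0 0.011;0.22 0.9275 -0.75 0 0 0.011;0.22 0.9275 -0.75 0 0 0.011;0.22 0.9275 -0.75 0 0 0.011"}}

```text
clock: 17.45
position: [0.5798, 0.3656, 0.1547]
ee_rot: [-3.141, 0.006, 0.684]
contact_force: [-0.0, 0.6, 0.1]
finger_gap: 1.002
```

Emit:
{"op": "apply_moves", "data": {"commands": "0 0 -0.15 0 0 0;0 0 -0.3 0 0 0;0 0 -0.45 0 0 0;0 0 -0.55 0 0 0;0 0 -0.6 0 0 0;0 0 -0.6 0 0 0;0 0 -0.6 0 0 0"}}

```text
clock: 18.15
position: [0.5825, 0.3666, 0.04]
ee_rot: [3.141, -0.003, 0.681]
contact_force: [-0.1, 0.3, -0.5]
finger_gap: 1.005
```

Emit:
{"op": "apply_moves", "data": {"commands": "0 0 0 0 0 0;0 0 0 0 0 0;0 0 0 0 0 0;0 0 0 0 0 0;0 0 0 0 0 0;0 0 0 0 0 0;0 0 0 0 0 0;0 0 0 0 0 0", "grip": 0}}

```text
clock: 18.95
position: [0.5813, 0.3664, 0.0377]
ee_rot: [3.141, -0.0, 0.681]
contact_force: [0.7, -1.2, 0.4]
finger_gap: 0.55
```

Emit:
{"op": "apply_moves", "data": {"commands": "0 0 0.25 0 0 0;0 0 0.5 0 0 0;0 0 0.75 0 0 0;0 0 1 0 0 0;0 0 1 0 0 0"}}

```text
clock: 19.45
position: [0.583, 0.3686, 0.2461]
ee_rot: [3.141, -0.012, 0.682]
contact_force: [0.5, 0.7, -1.8]
finger_gap: 0.55
```

Emit:
{"op": "apply_moves", "data": {"commands": "-0.15 -0.1 0.2 0 0 0.045;-0.3 -0.2 0.2 0 0 0.09;-0.47 -0.3 0.2 0 0 0.135;-0.47 -0.4 0.2 0 0 0.18;-0.47 -0.5 0.2 0 0 0.225;-0.47 -0.6 0.2 0 0 0.27;-0.47 -0.6 0.2 0 0 0.31;-0.47 -0.6 0.2 0 0 0.328"}}

```text
clock: 20.25
position: [0.4867, 0.2458, 0.2768]
ee_rot: [-3.141, 0.0, 1.716]
contact_force: [-0.0, 0.1, -1.9]
finger_gap: 0.552
```

Emit:
{"op": "apply_moves", "data": {"commands": "0 -0.2 0 0 0 0;0 -0.4 0 0 0 0;0 -0.6 0 0 0 0;0 -0.7825 0 0 0 0;0 -0.7825 -0.2 0 0 0;0 -0.7825 -0.4 0 0 0;0 -0.7825 -0.6 0 0 0;0 -0.7825 -0.6 0 0 0"}}

```text
clock: 21.05
position: [0.4832, 0.0893, 0.1522]
ee_rot: [-3.132, 0.0, 1.712]
contact_force: [-0.6, -0.1, -2.5]
finger_gap: 0.551
```

Emit:
{"op": "apply_moves", "data": {"commands": "0 0 0 0 0 0;0 0 -0.15 0 0 0;0 0 -0.3 0 0 0;0 0 -0.4 0 0 0;0 0 -0.47 0 0 0;0 0 -0.51 0 0 0;0 0 -0.54 0 0 0;0 0 -0.545 0 0 0"}}

```text
clock: 21.85
position: [0.4874, 0.0902, 0.049]
ee_rot: [3.141, -0.0, 1.712]
contact_force: [-0.4, 0.0, -3.2]
finger_gap: 0.552
```

Emit:
{"op": "apply_moves", "data": {"commands": "0 0 0 0 0 0;0 0 0 0 0 0;0 0 0 0 0 0;0 0 0.1 0 0 0;0 0 0.3 0 0 0;0 0 0.6 0 0 0;0 0 0.9 0 0 0;0 0 1 0 0 0", "grip": 1}}

```text
clock: 22.65
position: [0.4873, 0.0902, 0.2522]
ee_rot: [3.138, -0.0, 1.712]
contact_force: [1.9, -0.3, -0.9]
finger_gap: 0.992
```

Emit:
{"op": "apply_moves", "data": {"commands": "0 -0.2 0.2 0 0 0;0 -0.4 0.4 0 0 0;0 -0.6 0.6 0 0 0;0 -0.8 0.76 0 0 0;0 -1 0.76 0 0 0"}}

```text
clock: 23.15
position: [0.4875, -0.1029, 0.403]
ee_rot: [3.136, 0.001, 1.715]
contact_force: [1.2, 0.1, -0.4]
finger_gap: 0.999
```

Emit:
{"op": "apply_moves", "data": {"commands": "0 -0.25 0 0 0 0;0 -0.5 0 0 0 0;0 -0.75 0 0 0 0;0 -1 0 0 0 0;0 -1 0 0 0 0"}}

```text
clock: 23.65
position: [0.4845, -0.3096, 0.398]
ee_rot: [-3.139, 0.002, 1.703]
contact_force: [0.4, 0.1, -0.7]
finger_gap: 0.999
```

Emit:
{"op": "apply_moves", "data": {"commands": "0.1 -0.25 0 0 0 0;0.1 -0.5 0 0 0 0;0.1 -0.75 0 0 0 0;0.1 -0.75 0 0 0 0;0.1 -0.75 0 0 0 0;0.1 -0.75 0 0 0 0"}}

```text
clock: 24.25
position: [0.5076, -0.4515, 0.3993]
ee_rot: [3.14, -0.0, 1.713]
contact_force: [0.1, 0.6, 1.0]
finger_gap: 0.995
```

Run:
```python
from h import *
im,c=shot("wrist","w7"); st=env.get_state(); print(st["position"],st["ee_rot"],st["joints"])
for p in[(.463,-.419),(.56,-.42)]:
    r,k=mould(im,c,p,w=60); print(*r,sep='\n'); print(proj(c,[*p,.064]))
np.save('w7cam.npy',np.array(c,dtype=object),allow_pickle=True)
cv2.imwrite('pics/w7b.png',cv2.resize(im[0:300,80:480,::-1],(800,600),interpolation=cv2.INTER_CUBIC))
```

```text
[ 0.50774865 -0.45110461  0.39971126] [3.13999078e+00 1.05805329e-04 1.71413900e+00] [ 0.51526113  0.4542085   0.24813939  0.94764052 -0.11091455  1.74970225
  0.86252428]
(0.88, 171, [257.3, 146.2], [0.4617, -0.4153, 0.064])
(0.57, 94, [312.5, 155.1], [0.5533, -0.4168, 0.064])
(0.22, 51, [267.6, 173.1], [0.4841, -0.4569, 0.064])
[[257.81806709 148.54960417]]
(0.85, 163, [315.0, 155.0], [0.5574, -0.416, 0.064])
(0.57, 105, [259.8, 146.3], [0.4657, -0.4149, 0.064])
(0.22, 51, [267.6, 173.1], [0.4841, -0.4569, 0.064])
[[316.15910154 157.65384794]]
```

View pics/w7b.png

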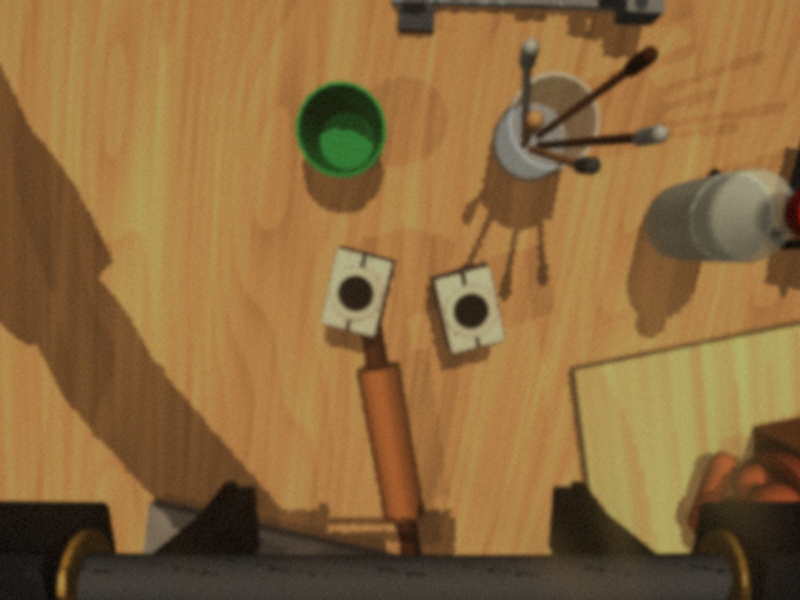

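Emit:
{"op": "apply_moves", "data": {"commands": "-0.23 0.18 -0.2 0 0 -0.04;-0.23 0.18 -0.4 0 0 -0.078;-0.23 0.18 -0.6 0 0 -0.078;-0.23 0.18 -0.8 0 0 -0.078;-0.23 0.18 -1 0 0 -0.078;-0.23 0.18 -1 0 0 -0.078;-0.23 0.18 -1 0 0 -0.078;-0.23 0.18 -1 0 0 -0.078", "grip": 0.78}}

```text
clock: 25.1
position: [0.4623, -0.417, 0.2021]
ee_rot: [3.138, 0.002, 1.468]
contact_force: [-0.0, -0.3, 0.5]
finger_gap: 0.78
```

Run:
```python
from h import *
im,c=shot("wrist","w8"); st=env.get_state(); print(st["position"],st["ee_rot"],st["finger_gap"])
for p in[(.4617,-.4153),(.5574,-.416)]:
    r,k=mould(im,c,p,w=70); print(*r[:2],sep='\n'); print(proj(c,[*p,.064]))
```

```text
[ 0.46223492 -0.41722166  0.20188457] [3.13765680e+00 2.07773227e-03 1.46758551e+00] 0.7786003850046991
(0.9, 452, [281.7, 199.5], [0.462, -0.4153, 0.064])
(0.45, 298, [217.0, 256.2], [0.3849, -0.4717, 0.064])
[[281.44222226 199.55966212]]
(0.82, 438, [373.9, 190.7], [0.5575, -0.4157, 0.064])
(0.46, 313, [350.9, 251.9], [0.5311, -0.4818, 0.064])
[[373.80176233 190.97751614]]
```

Emit:
{"op": "apply_moves", "data": {"commands": "0 0.01 -0.2 0 0 0;0 0.01 -0.4 0 0 0;0 0.01 -0.6 0 0 0;0 0.01 -0.75 0 0 0;0 0.01 -0.825 0 0 0;0 0.01 -0.825 0 0 0;0 0.01 -0.825 0 0 0"}}

```text
clock: 25.85
position: [0.4621, -0.4156, 0.0358]
ee_rot: [3.139, 0.001, 1.467]
contact_force: [0.3, -1.1, 0.4]
finger_gap: 0.779
```

Emit:
{"op": "apply_moves", "data": {"commands": "0 0 0 0 0 0;0 0 0 0 0 0;0 0 0 0 0 0;0 0 0 0 0 0;0 0 0 0 0 0;0 0 0 0 0 0;0 0 0 0 0 0", "grip": 0}}

```text
clock: 26.55
position: [0.4617, -0.4149, 0.0347]
ee_rot: [3.14, 0.001, 1.467]
contact_force: [0.4, 1.0, 5.9]
finger_gap: 0.552
```

Emit:
{"op": "apply_moves", "data": {"commands": "0 0 0.15 0 0 0;0 0 0.4 0 0 0;0 0 0.65 0 0 0;0 0 0.9 0 0 0;0 0 1 0 0 0;0 0 1 0 0 0;0 0 1 0 0 0"}}

```text
clock: 27.25
position: [0.4606, -0.4143, 0.2328]
ee_rot: [-3.141, -0.001, 1.467]
contact_force: [-0.3, 0.0, -2.0]
finger_gap: 0.549
```

Emit:
{"op": "apply_moves", "data": {"commands": "0.1 0.15 0.05 0 0 0.02;0.2 0.35 0.05 0 0 0.04;0.28 0.55 0.05 0 0 0.06;0.28 0.75 0.05 0 0 0.078;0.28 0.95 0.05 0 0 0.078;0.28 1 0.05 0 0 0.078;0.28 1 0.05 0 0 0.078;0.28 1 0.05 0 0 0.078"}}

```text
clock: 28.05
position: [0.5163, -0.2158, 0.2426]
ee_rot: [-3.14, -0.0, 1.711]
contact_force: [-0.8, -1.0, -2.1]
finger_gap: 0.548
```

Emit:
{"op": "apply_moves", "data": {"commands": "0 0.2 0 0 0 0;0 0.4 0 0 0 0;0 0.48 0 0 0 0;0 0.48 0 0 0 0;0 0.48 -0.2 0 0 0;0 0.48 -0.4 0 0 0;0 0.48 -0.4 0 0 0;0 0.48 -0.4 0 0 0"}}

```text
clock: 28.85
position: [0.5168, -0.1204, 0.1642]
ee_rot: [-3.14, 0.0, 1.71]
contact_force: [0.3, -0.1, -0.5]
finger_gap: 0.55
```

Emit:
{"op": "apply_moves", "data": {"commands": "0 0.01 -0.15 0 0 0;0 0.01 -0.3 0 0 0;0 0.01 -0.4 0 0 0;0 0.01 -0.48 0 0 0;0 0.01 -0.53 0 0 0;0 0.01 -0.565 0 0 0;0 0.01 -0.583 0 0 0;0 0.01 -0.583 0 0 0"}}

```text
clock: 29.65
position: [0.5174, -0.1168, 0.0477]
ee_rot: [3.141, 0.0, 1.712]
contact_force: [-1.1, -0.1, -1.3]
finger_gap: 0.553
```

Emit:
{"op": "apply_moves", "data": {"commands": "0 0 0 0 0 0;0 0 0 0 0 0"}}

```text
clock: 29.85
position: [0.5175, -0.1167, 0.0479]
ee_rot: [3.14, 0.0, 1.712]
contact_force: [-0.2, -0.1, -1.8]
finger_gap: 0.551
```

Emit:
{"op": "apply_moves", "data": {"commands": "0 0 0 0 0 0;0 0 0 0 0 0;0 0 0 0 0 0;0 0 0.1 0 0 0;0 0 0.3 0 0 0;0 0 0.6 0 0 0;0 0 0.9 0 0 0;0 0 1 0 0 0", "grip": 1}}

```text
clock: 30.65
position: [0.5173, -0.1167, 0.2505]
ee_rot: [3.139, 0.001, 1.712]
contact_force: [1.3, -0.1, -0.3]
finger_gap: 0.995
```

Emit:
{"op": "apply_moves", "data": {"commands": "0.05 -0.2 0.1 0 0 0.02;0.1 -0.4 0.2 0 0 0.04;0.15 -0.6 0.2 0 0 0.06;0.2 -0.8 0.2 0 0 0.078;0.2 -1 0.2 0 0 0.078;0.2 -1 0.2 0 0 0.078;0.2 -1 0.2 0 0 0.078"}}

```text
clock: 31.35
position: [0.5566, -0.3176, 0.2868]
ee_rot: [-3.141, -0.0, 1.955]
contact_force: [0.2, 0.9, 0.2]
finger_gap: 1.003
```

Run:
```python
from h import *
st=env.get_state();print(st["position"],st["ee_rot"],st["finger_gap"])
cs,cd=cam("scene"),cam("side"); a,_=shot("scene","s9"); b,_=shot("side","d9")
o=np.hstack([cv2.resize(a[180:320,140:340],(400,280)),cv2.resize(b[185:325,185:385],(400,280))]); cv2.imwrite('pics/c9.png',o[:,:,::-1])
p=(.5575,-.4157)
print(mould(a,cs,p,w=25)[0],mould(b,cd,p,w=25)[0])
```

```text
[ 0.55664864 -0.31756137  0.28679843] [-3.14114270e+00 -4.13168260e-04  1.95518172e+00] 1.003026587224146
[(0.51, 30, [189.8, 293.0], [0.5594, -0.4203, 0.064])] []
```

Emit:
{"op": "apply_moves", "data": {"commands": "0 -0.25 0 0 0 0;0 -0.49 0 0 0 0;0 -0.49 0 0 0 0;0 -0.49 -0.2 0 0 0;0 -0.49 -0.434 0 0 0;0 -0.49 -0.434 0 0 0;0 -0.49 -0.434 0 0 0", "grip": 0.85}}

```text
clock: 32.15
position: [0.5575, -0.4135, 0.2014]
ee_rot: [3.141, -0.001, 1.959]
contact_force: [0.6, -0.2, 0.3]
finger_gap: 0.849
```

Run:
```python
from h import *
im,c=shot("wrist","w10"); st=env.get_state(); print(st["position"],st["ee_rot"],st["finger_gap"])
p=(.5574,-.416)
r,k=mould(im,c,p,w=70); print(*r[:2],sep='\n'); print(proj(c,[*p,.064]))
cv2.imwrite('pics/w10b.png',np.hstack([cv2.resize(k,(400,400)),np.vstack([cv2.resize(cv2.imread('pics/c9.png')[:,:,::-1],(400,140)),cv2.resize(cv2.imread('pics/s9.png')[180:285,180:345,::-1],(400,260))])])[:,:,::-1])
```

```text
[ 0.5581106  -0.41438083  0.20319106] [3.13975214e+00 2.04184655e-03 1.95825604e+00] 0.850755241986394
(0.88, 443, [281.2, 204.3], [0.5576, -0.4161, 0.064])
(0.42, 320, [216.5, 258.5], [0.5151, -0.4999, 0.064])
[[281.03478552 204.146001  ]]
```

View pics/w10b.png

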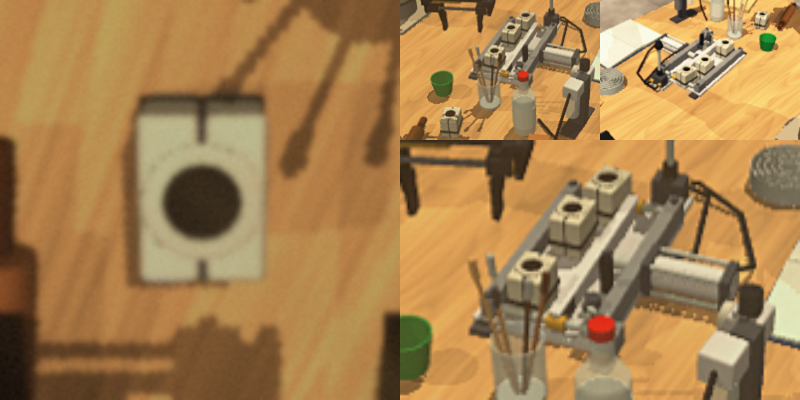

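Emit:
{"op": "apply_moves", "data": {"commands": "0 -0.005 -0.2 0 0 0;0 -0.005 -0.4 0 0 0;0 -0.005 -0.6 0 0 0;0 -0.005 -0.75 0 0 0;0 -0.005 -0.82 0 0 0;0 -0.005 -0.82 0 0 0;0 -0.005 -0.82 0 0 0"}}

```text
clock: 32.9
position: [0.5585, -0.4166, 0.0393]
ee_rot: [3.139, 0.003, 1.957]
contact_force: [0.1, 0.9, 0.6]
finger_gap: 0.85
```

Emit:
{"op": "apply_moves", "data": {"commands": "0 0 0 0 0 0;0 0 0 0 0 0;0 0 0 0 0 0;0 0 0 0 0 0;0 0 0 0 0 0;0 0 0 0 0 0;0 0 0 0 0 0", "grip": 0}}

```text
clock: 33.6
position: [0.5573, -0.4156, 0.0369]
ee_rot: [3.141, 0.0, 1.957]
contact_force: [-0.9, 1.2, 4.0]
finger_gap: 0.55
```

Emit:
{"op": "apply_moves", "data": {"commands": "0 0 0.15 0 0 0;0 0 0.4 0 0 0;0 0 0.65 0 0 0;0 0 0.9 0 0 0;0 0 1 0 0 0;0 0 1 0 0 0;0 0 1 0 0 0"}}

```text
clock: 34.3
position: [0.5567, -0.4154, 0.2351]
ee_rot: [-3.141, -0.001, 1.957]
contact_force: [-1.2, -0.1, -1.9]
finger_gap: 0.554
```

Emit:
{"op": "apply_moves", "data": {"commands": "-0.1 0 0.2 0 0 -0.02;-0.2 0 0.3 0 0 -0.04;-0.25 0.2 0.3 0 0 -0.06;-0.25 0.4 0.3 0 0 -0.078;-0.25 0.6 0.3 0 0 -0.078;-0.25 0.8 0.3 0 0 -0.078;-0.25 1 0.3 0 0 -0.078;-0.25 1 0.3 0 0 -0.078"}}

```text
clock: 35.1
position: [0.5075, -0.2089, 0.2943]
ee_rot: [-3.139, -0.004, 1.721]
contact_force: [0.5, -0.2, -2.1]
finger_gap: 0.549
```

Emit:
{"op": "apply_moves", "data": {"commands": "0 0.2 0 0 0 0;0 0.4 0 0 0 0;0 0.6 0 0 0 0;0 0.83 0 0 0 0;0 0.83 -0.2 0 0 0;0 0.83 -0.4 0 0 0;0 0.83 -0.6 0 0 0;0 0.83 -0.6 0 0 0"}}

```text
clock: 35.9
position: [0.5026, -0.0498, 0.1697]
ee_rot: [-3.13, -0.002, 1.712]
contact_force: [-0.6, -0.2, -0.9]
finger_gap: 0.55
```

Emit:
{"op": "apply_moves", "data": {"commands": "0 0 0 0 0 0;0 0 0 0 0 0;0 0 0 0 0 0"}}

```text
clock: 36.2
position: [0.5081, -0.0497, 0.1783]
ee_rot: [3.139, 0.0, 1.712]
contact_force: [0.4, -0.1, -1.0]
finger_gap: 0.548
```

Emit:
{"op": "apply_moves", "data": {"commands": "0 0.008 -0.15 0 0 0;0 0.008 -0.3 0 0 0;0 0.008 -0.4 0 0 0;0 0.008 -0.48 0 0 0;0 0.008 -0.54 0 0 0;0 0.008 -0.59 0 0 0;0 0.008 -0.63 0 0 0;0 0.008 -0.645 0 0 0"}}

```text
clock: 37.0
position: [0.507, -0.048, 0.0471]
ee_rot: [-3.142, -0.0, 1.712]
contact_force: [1.2, -0.2, -0.9]
finger_gap: 0.548
```

Emit:
{"op": "apply_moves", "data": {"commands": "0 0 0 0 0 0;0 0 0 0 0 0"}}

```text
clock: 37.2
position: [0.5074, -0.048, 0.0479]
ee_rot: [3.141, 0.0, 1.712]
contact_force: [0.3, -1.1, -1.6]
finger_gap: 0.546
```

Emit:
{"op": "apply_moves", "data": {"commands": "0 0 0 0 0 0;0 0 0 0 0 0;0 0 0 0 0 0;0 0 0.1 0 0 0;0 0 0.3 0 0 0;0 0 0.6 0 0 0;0 0 0.9 0 0 0;0 0 1 0 0 0", "grip": 1}}

```text
clock: 38.0
position: [0.5073, -0.0481, 0.2508]
ee_rot: [3.139, 0.0, 1.712]
contact_force: [0.8, 0.2, 0.5]
finger_gap: 0.992
```

Emit:
{"op": "apply_moves", "data": {"commands": "0.2 0.1 0.2 0 0 0;0.3 0.2 0.4 0 0 0;0.3 0.2 0.6 0 0 0;0.3 0.2 0.8 0 0 0;0.3 0.2 0.85 0 0 0;0.3 0.2 0.85 0 0 0;0.3 0.2 0.85 0 0 0"}}

```text
clock: 38.7
position: [0.5668, -0.0081, 0.416]
ee_rot: [-3.14, -0.0, 1.712]
contact_force: [0.3, -1.0, 0.0]
finger_gap: 1.002
```

Run:
```python
from h import *
im,c=shot("wrist","w11"); st=env.get_state(); print(st["position"],st["ee_rot"],st["finger_gap"])
x,y,a=np.load('clamp.npy'); Ri=np.array([[np.cos(a),np.sin(a)],[-np.sin(a),np.cos(a)]])
for yy in(105,35,-35,-105):
    p=cl([-43,yy])[0]; u,v=proj(c,[*p,.074])[0]
    r,k=mould(im,c,p,w=25); 
    if r: q=onz(c,r[0][2],.074)[:2]; print(yy,r[0][:2],(Ri@(q-[x,y])*1000).round(1))
print("knob proj",proj(c,[*cl([50,194])[0],.18]))
cv2.imwrite('pics/w11b.png',cv2.resize(im[0:300,80:480,::-1],(800,600),interpolation=cv2.INTER_CUBIC))
```

```text
[ 0.56658221 -0.00813526  0.41559702] [-3.13907955e+00 -2.03985992e-04  1.71200766e+00] 0.9997835550373656
105 (0.86, 198) [-25.3 125.7]
35 (0.85, 170) [-43.6  37.2]
-35 (0.84, 146) [-43. -35.]
-105 (0.81, 130) [ -42.9 -103.6]
knob proj [[305.96143427  21.83320126]]
```

View pics/w11b.png

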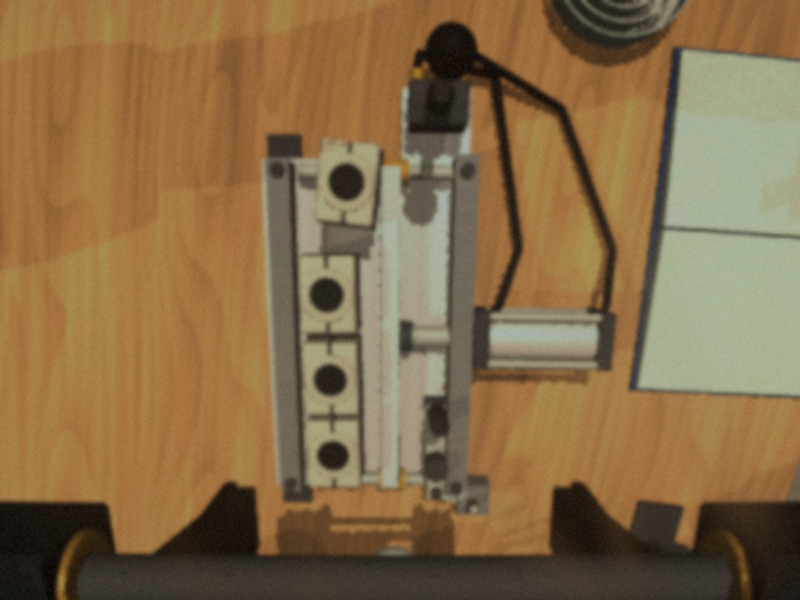

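Emit:
{"op": "apply_moves", "data": {"commands": "-0.1 0.2 -0.2 0 0 -0.02;-0.2 0.4 -0.4 0 0 -0.039;-0.327 0.605 -0.6 0 0 -0.039;-0.327 0.605 -0.8 0 0 -0.039;-0.327 0.605 -1 0 0 -0.039;-0.327 0.605 -1 0 0 -0.039;-0.327 0.605 -1 0 0 -0.039;-0.327 0.605 -1 0 0 -0.039"}}

```text
clock: 39.55
position: [0.5029, 0.1125, 0.2196]
ee_rot: [3.139, -0.001, 1.588]
contact_force: [0.1, -0.1, 0.1]
finger_gap: 0.994
```

Run:
```python
from h import *
im,c=shot("wrist","w12"); st=env.get_state(); print(st["position"],st["ee_rot"])
r,k=mould(im,c,(.5016,.1129),w=80); print(*r[:2],sep='\n'); print(onz(c,r[0][2],.074))
b,cd=shot("side","d12"); p=proj(cd,[.5016,.113,.05])[0]; print(p, mould(b,cd,(.5016,.1129),w=25)[0])
u,v=p.astype(int); kb=b[v-35:v+35,u-35:u+35]
cv2.imwrite('pics/w12b.png',np.hstack([cv2.resize(k,(400,400)),cv2.resize(kb,(400,400))])[:,:,::-1])
```

```text
[0.50316818 0.11266097 0.21992552] [ 3.13808094e+00 -8.25431455e-04  1.58841559e+00]
(0.9, 426, [281.1, 199.0], [0.5018, 0.1108, 0.064])
(0.76, 42, [227.6, 187.5], [0.4436, 0.1227, 0.064])
[0.50172441 0.11334693 0.074     ]
[270.97986051 258.94873816] [(0.2, 52, [248.5, 264.3], [0.5226, 0.2035, 0.064])]
```

View pics/w12b.png

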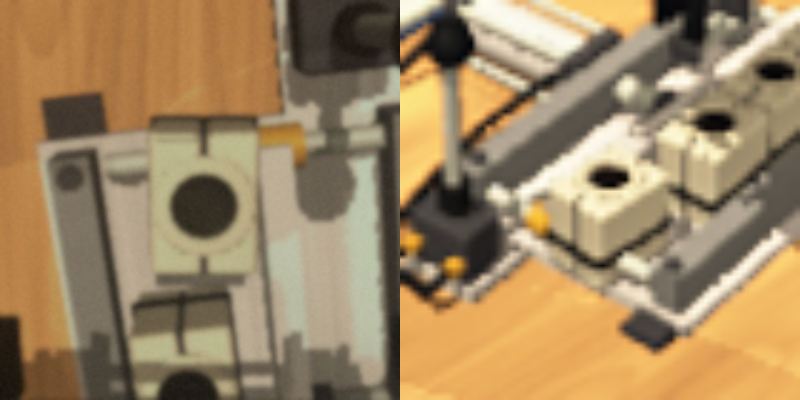

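Run:
```python
from h import *
cd=cam("side"); c=cam("wrist")
print(tri(c,(281.1,199.0),cd,(270-35+207*.175,258-35+177*.175)))
im=cv2.cvtColor(cv2.imread('pics/w12.png'),cv2.COLOR_BGR2RGB); p=cl([-43,35])[0]
r,k=mould(im,c,p,w=35); print(r)
st=dict(position=[0.56658221,-0.00813526,0.41559702],ee_rot=[-3.13907955,-2.04e-4,1.71200766]); c11=cam("wrist",st)
im=cv2.cvtColor(cv2.imread('pics/w11.png'),cv2.COLOR_BGR2RGB)
r,k=mould(im,c11,p,w=25); print(tri(c11,r[0][2],cd,(270-35+315*.175,258-35+121*.175)))
r,k=mould(im,c11,(.5016,.1129),w=25); print(tri(c11,r[0][2],c,(281.1,199.0)))
```

```text
(array([0.50174036, 0.11273805, 0.07276317]), np.float64(0.00113294615330304))
[(0.33, 2217, [273.3, 287.5], [0.4946, 0.0016, 0.064]), (0.08, 26, [266.5, 240.7], [0.4863, 0.0618, 0.064])]
(array([0.49459983, 0.02172854, 0.07357178]), np.float64(0.0021351678119268915))
(array([0.50147538, 0.11299747, 0.07271803]), np.float64(0.0012438738668434383))
```

Emit:
{"op": "apply_moves", "data": {"commands": "-0.007 0 -0.2 0 0 0;-0.007 0 -0.4 0 0 0;-0.007 0 -0.6 0 0 0;-0.007 0 -0.7 0 0 0;-0.007 0 -0.78 0 0 0;-0.007 0 -0.835 0 0 0;-0.007 0 -0.835 0 0 0", "grip": 0.85}}

```text
clock: 40.35
position: [0.5004, 0.1127, 0.0502]
ee_rot: [-3.141, 0.0, 1.589]
contact_force: [0.4, 0.2, -0.0]
finger_gap: 0.848
```

Emit:
{"op": "apply_moves", "data": {"commands": "0 0 0 0 0 0;0 0 0 0 0 0;0 0 0 0 0 0;0 0 0 0 0 0;0 0 0 0 0 0;0 0 0 0 0 0;0 0 0 0 0 0", "grip": 0}}

```text
clock: 41.05
position: [0.5009, 0.1131, 0.0511]
ee_rot: [3.14, -0.0, 1.59]
contact_force: [1.2, -0.5, 6.5]
finger_gap: 0.548
```

Emit:
{"op": "apply_moves", "data": {"commands": "0 0 0.1 0 0 0;0 0 0.2 0 0 0;0 0 0.3 0 0 0;0 0 0.3 0 0 0;0 0 0.3 0 0 0"}}

```text
clock: 41.55
position: [0.4998, 0.1128, 0.1097]
ee_rot: [-3.141, 0.0, 1.59]
contact_force: [0.9, -0.6, -2.9]
finger_gap: 0.548
```

Emit:
{"op": "apply_moves", "data": {"commands": "-0.035 -0.05 0 0 0 0.02;-0.07 -0.108 0 0 0 0.039;-0.07 -0.108 0 0 0 0.039;-0.07 -0.108 -0.1 0 0 0.039;-0.07 -0.108 -0.2 0 0 0.039;-0.07 -0.108 -0.25 0 0 0.039;-0.07 -0.108 -0.285 0 0 0.039;-0.07 -0.108 -0.294 0 0 0.039"}}

```text
clock: 42.35
position: [0.4858, 0.0916, 0.051]
ee_rot: [-3.14, -0.0, 1.712]
contact_force: [-6.8, -0.2, 8.7]
finger_gap: 0.546
```

Emit:
{"op": "apply_moves", "data": {"commands": "0 0 0 0 0 0;0 0 0 0 0 0;0 0 0 0 0 0"}}

```text
clock: 42.65
position: [0.4867, 0.0915, 0.0522]
ee_rot: [3.14, -0.0, 1.712]
contact_force: [-0.2, -0.5, -2.3]
finger_gap: 0.55
```

Emit:
{"op": "apply_moves", "data": {"commands": "0 0 0 0 0 0;0 0 0 0 0 0;0 0 0 0 0 0;0 0 0.1 0 0 0;0 0 0.3 0 0 0;0 0 0.6 0 0 0;0 0 0.9 0 0 0;0 0 1 0 0 0", "grip": 1}}

```text
clock: 43.45
position: [0.4865, 0.0915, 0.2549]
ee_rot: [3.139, -0.0, 1.712]
contact_force: [1.0, -0.3, -0.0]
finger_gap: 0.992
```

Emit:
{"op": "apply_moves", "data": {"commands": "0.2 -0.1 0.2 0 0 0;0.4 -0.3 0.4 0 0 0;0.4 -0.5 0.6 0 0 0;0.4 -0.5 0.8 0 0 0;0.4 -0.5 0.83 0 0 0;0.4 -0.5 0.83 0 0 0;0.4 -0.5 0.83 0 0 0", "grip": 0.7}}

```text
clock: 44.15
position: [0.5663, -0.0084, 0.4173]
ee_rot: [3.141, -0.0, 1.712]
contact_force: [0.1, 0.8, -1.7]
finger_gap: 0.705
```

```bash
cat >> h.py <<'E'
def chk(fn):
    im,c=shot("wrist",fn); st=env.get_state(); print(st["position"],st["ee_rot"],st["clock"])
    x,y,a=np.load('clamp.npy'); Ri=np.array([[np.cos(a),np.sin(a)],[-np.sin(a),np.cos(a)]])
    for yy in(105,35,-35,-105):
        r,k=mould(im,c,cl([-47,yy])[0],w=25)
        if r: q=onz(c,r[0][2],.074)[:2]; print(yy,r[0][:2],(Ri@(q-[x,y])*1000).round(1))
    return im,c
E
python3 -c "
from h import *
chk('w13')"
```

```text
[ 0.56597591 -0.00817897  0.41652575] [-3.14026698e+00 -3.46196634e-04  1.71272658e+00] 44.2
105 (0.87, 188) [-44.1 106.9]
35 (0.88, 162) [-43.7  37.2]
-35 (0.87, 142) [-43.  -35.1]
-105 (0.82, 128) [ -42.9 -103.7]
```

Emit:
{"op": "apply_moves", "data": {"commands": "0 0.25 0 0 0 0;0 0.5 0 0 0 0;0 0.75 -0.1 0 0 0;0 0.99 -0.3 0 0 0;0 0.99 -0.55 0 0 0;0 0.99 -0.8 0 0 0;0 0.99 -0.83 0 0 0;0 0.99 -0.83 0 0 0"}}

```text
clock: 45.0
position: [0.5637, 0.1892, 0.2471]
ee_rot: [-3.134, 0.002, 1.714]
contact_force: [0.4, -0.4, 0.3]
finger_gap: 0.702
```

Emit:
{"op": "apply_moves", "data": {"commands": "0 0 0 0 0 0;0 0 -0.15 0 0 0;0 0 -0.3 0 0 0;0 0 -0.4 0 0 0;0 0 -0.51 0 0 0;0 0 -0.51 0 0 0"}}

```text
clock: 45.6
position: [0.5655, 0.1891, 0.1485]
ee_rot: [-3.139, 0.0, 1.712]
contact_force: [-0.9, -0.0, 0.6]
finger_gap: 0.7
```

Emit:
{"op": "apply_moves", "data": {"commands": "-0.05 -0.007 0 0 0 0;-0.1 -0.014 0 0 0 0;-0.15 -0.021 0 0 0 0;-0.19 -0.027 0 0 0 0;-0.22 -0.031 0 0 0 0;-0.25 -0.035 0 0 0 0;-0.26 -0.037 0 0 0 0;-0.26 -0.037 0 0 0 0"}}

```text
clock: 46.4
position: [0.515, 0.1827, 0.1503]
ee_rot: [3.137, -0.001, 1.713]
contact_force: [11.0, 3.7, -6.0]
finger_gap: 0.702
```

Emit:
{"op": "apply_moves", "data": {"commands": "-0.015 -0.002 0 0 0 0;-0.02 -0.003 0 0 0 0;-0.02 -0.003 0 0 0 0;-0.02 -0.003 0 0 0 0;-0.02 -0.003 0 0 0 0;-0.02 -0.003 0 0 0 0;-0.02 -0.003 0 0 0 0;-0.02 -0.003 0 0 0 0"}}

```text
clock: 47.2
position: [0.5108, 0.1821, 0.1497]
ee_rot: [3.139, -0.001, 1.713]
contact_force: [11.2, 5.0, -10.0]
finger_gap: 0.702
```

Emit:
{"op": "apply_moves", "data": {"commands": "0 0 0 0 0 0;0 0 0 0 0 0;0 0 0 0 0 0;0 0 0 0 0 0;0 0 0 0 0 0;0 0 0 0 0 0;0 0 0 0 0 0;0 0 0 0 0 0"}}

```text
clock: 48.0
position: [0.5106, 0.182, 0.1497]
ee_rot: [3.139, -0.001, 1.713]
contact_force: [9.5, 4.0, -9.9]
finger_gap: 0.703
```

Emit:
{"op": "apply_moves", "data": {"commands": "0 0 0 0 0 0;0 0 0 0 0 0;0 0 0 0 0 0;0 0 0 0 0 0;0 0 0 0 0 0;0 0 0 0 0 0;0 0 0 0 0 0;0 0 0 0 0 0"}}

```text
clock: 48.8
position: [0.5105, 0.182, 0.1496]
ee_rot: [3.139, -0.001, 1.713]
contact_force: [8.8, 4.9, -8.5]
finger_gap: 0.697
```

Emit:
{"op": "apply_moves", "data": {"commands": "0 0 0 0 0 0;0 0 0 0 0 0;0 0 0 0 0 0;0 0 0 0 0 0;0 0 0 0 0 0;0 0 0 0 0 0;0 0 0 0 0 0;0 0 0 0 0 0"}}

```text
clock: 49.6
position: [0.5105, 0.182, 0.1496]
ee_rot: [3.139, -0.001, 1.713]
contact_force: [8.3, 4.2, -9.1]
finger_gap: 0.701
```

Emit:
{"op": "apply_moves", "data": {"commands": "0 0 0 0 0 0;0 0 0 0 0 0;0 0 0 0 0 0;0 0 0 0 0 0;0 0 0 0 0 0;0 0 0 0 0 0;0 0 0 0 0 0;0 0 0 0 0 0"}}

```text
clock: 50.4
position: [0.5105, 0.1821, 0.1496]
ee_rot: [3.139, -0.001, 1.713]
contact_force: [9.6, 4.7, -9.3]
finger_gap: 0.701
```

Emit:
{"op": "apply_moves", "data": {"commands": "0 0 0 0 0 0;0 0 0 0 0 0;0 0 0 0 0 0;0 0 0 0 0 0;0 0 0 0 0 0;0 0 0 0 0 0;0 0 0 0 0 0;0 0 0 0 0 0"}}

```text
clock: 51.2
position: [0.5105, 0.182, 0.1497]
ee_rot: [3.139, -0.001, 1.713]
contact_force: [9.4, 3.9, -9.4]
finger_gap: 0.701
```

Emit:
{"op": "apply_moves", "data": {"commands": "0 0 0 0 0 0;0 0 0 0 0 0;0 0 0 0 0 0;0 0 0 0 0 0;0 0 0 0 0 0;0 0 0 0 0 0;0 0 0 0 0 0;0 0 0 0 0 0"}}

```text
clock: 52.0
position: [0.5105, 0.182, 0.1496]
ee_rot: [3.139, -0.001, 1.713]
contact_force: [8.6, 4.2, -9.5]
finger_gap: 0.701
```

Emit:
{"op": "apply_moves", "data": {"commands": "0 0 0 0 0 0;0 0 0 0 0 0;0 0 0 0 0 0;0 0 0 0 0 0;0 0 0 0 0 0;0 0 0 0 0 0;0 0 0 0 0 0;0 0 0 0 0 0"}}

```text
clock: 52.8
position: [0.5105, 0.182, 0.1496]
ee_rot: [3.139, -0.001, 1.713]
contact_force: [10.8, 4.7, -9.7]
finger_gap: 0.704
```

Emit:
{"op": "apply_moves", "data": {"commands": "0.08 0.012 0 0 0 0;0.16 0.024 0 0 0 0;0.24 0.034 0 0 0 0;0.28 0.04 0 0 0 0;0.28 0.04 0 0 0 0;0.28 0.04 0.25 0 0 0;0.28 0.04 0.5 0 0 0;0.28 0.04 0.6 0 0 0"}}

```text
clock: 53.6
position: [0.5665, 0.19, 0.2751]
ee_rot: [3.136, -0.001, 1.712]
contact_force: [-0.1, 0.3, 0.3]
finger_gap: 0.707
```

Emit:
{"op": "apply_moves", "data": {"commands": "0 -0.25 0.15 0 0 0;0 -0.5 0.3 0 0 0;0 -0.75 0.5 0 0 0;0 -0.98 0.7 0 0 0;0 -0.98 0.73 0 0 0;0 -0.98 0.73 0 0 0;0 -0.98 0.73 0 0 0", "grip": 1}}

```text
clock: 54.3
position: [0.5657, -0.0068, 0.4161]
ee_rot: [3.14, -0.0, 1.711]
contact_force: [-0.1, 0.0, -0.2]
finger_gap: 0.999
```

Run:
```python
from h import *
im,c=chk('w14')
x,y,a=np.load('clamp.npy'); Ri=np.array([[np.cos(a),np.sin(a)],[-np.sin(a),np.cos(a)]])
# brightness profiles along clamp x at plate-top height between/over rows
for yy in(130,75,-62):
    X=np.arange(-90,60,2.); P=np.c_[cl(np.c_[X,0*X+yy]),0*X+.04]; uv=proj(c,P)
    g=cv2.cvtColor(im,cv2.COLOR_RGB2GRAY); print(yy,[int(v) for v in cv2.remap(g,uv[:,0].astype('f4'),uv[:,1].astype('f4'),1).ravel()])
cv2.imwrite('pics/w14b.png',cv2.resize(im[0:300,80:480,::-1],(800,600),interpolation=cv2.INTER_CUBIC))
```

```text
[ 0.56552424 -0.00567555  0.41504512] [-3.14089710e+00 -7.47249861e-04  1.71305703e+00] 54.35
105 (0.88, 194) [-43.9 106.8]
35 (0.88, 172) [-44.1  37.3]
-35 (0.86, 146) [-44.9 -34.6]
-105 (0.84, 128) [ -45.6 -103.5]
130 [102, 102, 103, 100, 103, 103, 90, 69, 82, 128, 153, 158, 159, 161, 159, 161, 158, 159, 159, 156, 150, 149, 148, 153, 157, 156, 155, 155, 158, 161, 161, 157, 145, 120, 92, 108, 147, 161, 166, 165, 166, 166, 156, 130, 93, 73, 69, 73, 77, 80, 79, 79, 80, 82, 81, 81, 83, 82, 85, 81, 81, 82, 84, 86, 94, 96, 96, 97, 94, 92, 92, 94, 90, 90, 91]
75 [101, 105, 104, 102, 102, 96, 81, 61, 64, 99, 121, 118, 108, 105, 103, 103, 105, 106, 102, 94, 78, 68, 78, 95, 104, 105, 107, 103, 104, 105, 105, 102, 95, 77, 75, 109, 143, 158, 160, 161, 161, 160, 154, 137, 137, 151, 159, 161, 161, 162, 163, 162, 164, 162, 163, 163, 164, 164, 163, 161, 162, 162, 163, 168, 173, 173, 172, 173, 171, 173, 173, 173, 174, 159, 128]
-62 [106, 104, 104, 105, 98, 86, 68, 72, 110, 143, 154, 156, 154, 151, 152, 146, 146, 150, 152, 151, 150, 150, 150, 150, 151, 151, 147, 146, 152, 155, 156, 152, 133, 106, 103, 129, 151, 156, 154, 160, 160, 156, 144, 133, 144, 153, 156, 155, 154, 153, 154, 155, 153, 153, 154, 152, 154, 154, 154, 156, 156, 157, 161, 150, 118, 79, 65, 59, 56, 54, 53, 52, 50, 50, 49]
```

View pics/w14b.png

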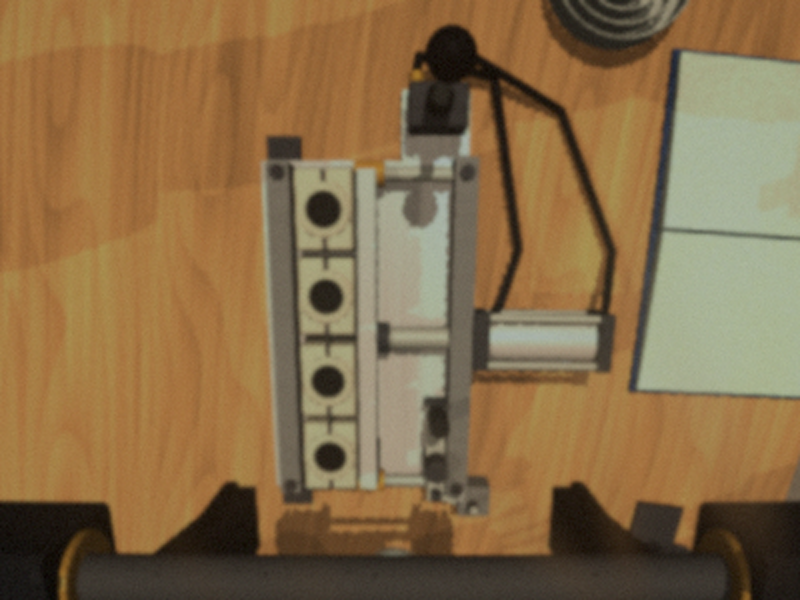

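Emit:
{"op": "apply_moves", "data": {"commands": "0.005 0.25 0 0 0 0;0.005 0.5 0 0 0 0;0.005 0.75 -0.1 0 0 0;0.005 0.98 -0.3 0 0 0;0.005 0.98 -0.55 0 0 0;0.005 0.98 -0.8 0 0 0;0.005 0.98 -0.83 0 0 0;0.005 0.98 -0.83 0 0 0", "grip": 0.7}}

```text
clock: 55.15
position: [0.5642, 0.1903, 0.2451]
ee_rot: [-3.134, 0.001, 1.715]
contact_force: [0.2, 0.1, 0.9]
finger_gap: 0.7
```

Emit:
{"op": "apply_moves", "data": {"commands": "0 0 0 0 0 0;0 0 -0.15 0 0 0;0 0 -0.3 0 0 0;0 0 -0.4 0 0 0;0 0 -0.51 0 0 0;0 0 -0.51 0 0 0"}}

```text
clock: 55.75
position: [0.5664, 0.1894, 0.1465]
ee_rot: [-3.139, 0.0, 1.713]
contact_force: [-0.2, 0.2, -0.5]
finger_gap: 0.703
```

Emit:
{"op": "apply_moves", "data": {"commands": "-0.05 -0.007 0 0 0 0;-0.1 -0.014 0 0 0 0;-0.15 -0.021 0 0 0 0;-0.2 -0.028 0 0 0 0;-0.25 -0.035 0 0 0 0;-0.28 -0.04 0 0 0 0;-0.3 -0.042 0 0 0 0;-0.31 -0.044 0 0 0 0"}}

```text
clock: 56.55
position: [0.5055, 0.1805, 0.1471]
ee_rot: [3.139, -0.0, 1.712]
contact_force: [12.4, 4.3, -11.7]
finger_gap: 0.704
```

Run:
```python
from h import *
a,c=shot("side","d15"); st=env.get_state(); print(st["position"],st["contact_force"])
cs=cam("side")
def prof(fn,yy):
    g=cv2.cvtColor(cv2.imread('pics/'+fn+'.png'),cv2.COLOR_BGR2GRAY)
    X=np.arange(-30,30,3.); uv=proj(cs,np.c_[cl(np.c_[X,0*X+yy]),0*X+.04]); return [int(v) for v in cv2.remap(g,uv[:,0].astype('f4'),uv[:,1].astype('f4'),1).ravel()]
# knob: dark blob nearest to predicted arc
for fn in('d12','d15'):
    print(fn,prof(fn,142),prof(fn,138))
g=cv2.cvtColor(a,cv2.COLOR_RGB2GRAY)
for t in(0,.3,.45,.55): 
    p=cl([50-130*np.sin(t),194])[0]; uv=proj(cs,[*p,.05+.13*np.cos(t)])[0]; print(t,uv.round(1),g[int(uv[1])-1:int(uv[1])+2,int(uv[0])-1:int(uv[0])+2].mean())
```

```text
[0.50549774 0.180539   0.14721458] [ 11.12122977   3.25045391 -10.48755077]
d12 [177, 179, 176, 176, 168, 152, 135, 142, 176, 177, 175, 174, 172, 171, 172, 177, 177, 167, 166, 195] [160, 176, 179, 176, 177, 168, 154, 135, 139, 173, 177, 176, 175, 173, 171, 169, 164, 147, 146, 167]
d15 [72, 101, 134, 164, 154, 132, 117, 123, 123, 104, 99, 103, 107, 114, 124, 132, 141, 144, 143, 145] [113, 128, 133, 139, 132, 124, 120, 123, 122, 118, 109, 109, 116, 121, 129, 143, 156, 157, 155, 157]
0 [242.1 231. ] 114.33333333333333
0.3 [250.6 236.4] 16.77777777777778
0.45 [254.8 240. ] 18.555555555555557
0.55 [257.4 242.8] 170.66666666666666
```

Emit:
{"op": "apply_moves", "data": {"commands": "-0.02 -0.003 0 0 0 0;-0.04 -0.006 0 0 0 0;-0.04 -0.006 0 0 0 0;-0.04 -0.006 0 0 0 0"}}

```text
clock: 57.0
position: [0.499, 0.179, 0.1478]
ee_rot: [3.137, -0.0, 1.711]
contact_force: [14.4, 1.9, -9.9]
finger_gap: 0.7
```

```bash
cat > lv.py <<'E'
from h import *
import sys
fn=sys.argv[1]; a,c=shot("side",fn); st=env.get_state(); print(st["clock"],st["position"],st["contact_force"])
g=cv2.cvtColor(a,cv2.COLOR_RGB2GRAY)
# knob centre via dark along arc, plate via fixed points
for dz in(0,):
    T=np.arange(-.1,.75,.05); P=np.array([[*cl([50-130*np.sin(t),194])[0],.05+.13*np.cos(t)] for t in T]); uv=proj(c,P).astype('f4')
    print(dict(zip(T.round(2).tolist(),[int(v) for v in cv2.remap(g,uv[:,0],uv[:,1],1).ravel()])))
x,y,k=np.load('clamp.npy'); Ri=np.array([[np.cos(k),np.sin(k)],[-np.sin(k),np.cos(k)]])
# yellow bushing on plate's left end
h=cv2.cvtColor(a,cv2.COLOR_RGB2HSV); m=cv2.inRange(h,(14,150,110),(30,255,255))
q=proj(c,[*cl([-10,148])[0],.03])[0].astype(int); w=m.copy()*0; w[q[1]-14:q[1]+14,q[0]-16:q[0]+16]=m[q[1]-14:q[1]+14,q[0]-16:q[0]+16]
M=cv2.moments(w,True); print(M['m00'], (Ri@(onz(c,(M['m10']/M['m00'],M['m01']/M['m00']),.03)[:2]-[x,y])*1000) if M['m00'] else None)
# lever rod: dark/light at lower rod  t direction: look at rod at r=70
for r in(60,80,100):
    P=np.array([[*cl([50-r*np.sin(t),194])[0],.05+r/1000*np.cos(t)] for t in T]); uv=proj(c,P).astype('f4'); print(r,[int(v) for v in cv2.remap(g,uv[:,0],uv[:,1],1).ravel()])
E
python3 lv.py d16
```

```text
57.05 [0.49904157 0.17905415 0.14778265] [15.27580511  1.59702387 -9.21373922]
{-0.1: 51, -0.05: 139, 0.0: 155, 0.05: 55, 0.1: 138, 0.15: 102, 0.2: 18, 0.25: 15, 0.3: 15, 0.35: 23, 0.4: 25, 0.45: 22, 0.5: 10, 0.55: 131, 0.6: 166, 0.65: 92, 0.7: 86}
102.0 [-24.16491834 192.13871585]
60 [207, 209, 211, 207, 183, 109, 42, 44, 98, 162, 170, 150, 114, 95, 82, 81, 124]
80 [216, 213, 211, 210, 207, 206, 208, 155, 56, 95, 159, 140, 125, 156, 121, 89, 86]
100 [224, 219, 216, 212, 208, 211, 163, 61, 44, 44, 138, 132, 140, 172, 132, 84, 86]
```

Emit:
{"op": "apply_moves", "data": {"commands": "-0.015 -0.002 0 0 0 0;-0.03 -0.004 0 0 0 0;-0.03 -0.004 0 0 0 0;-0.03 -0.004 0 0 0 0;-0.03 -0.004 0 0 0 0"}}

```text
clock: 57.55
position: [0.4936, 0.178, 0.1478]
ee_rot: [3.136, -0.0, 1.711]
contact_force: [18.4, 2.6, -12.3]
finger_gap: 0.704
```

```bash
python3 lv.py d17
python3 - <<'E'
import cv2,numpy as np
for a,b in(("d15","d16"),("d16","d17"),("d15","d17")):
    A,B=[cv2.imread(f'pics/{n}.png').astype(int) for n in(a,b)]
    d=np.abs(A-B).max(2)>45; ys,xs=np.nonzero(d); h=np.histogram2d(ys,xs,bins=[np.arange(200,320,12),np.arange(210,360,12)])[0].astype(int); print(a,b); print(h)
E
```

```text
57.6 [0.49358817 0.17808289 0.1477652 ] [ 18.58883911   1.70172771 -12.03210769]
{-0.1: 51, -0.05: 139, 0.0: 157, 0.05: 54, 0.1: 130, 0.15: 198, 0.2: 85, 0.25: 6, 0.3: 16, 0.35: 17, 0.4: 24, 0.45: 28, 0.5: 23, 0.55: 8, 0.6: 139, 0.65: 93, 0.7: 86}
100.0 [-24.66153505 191.18435003]
60 [207, 209, 212, 207, 184, 110, 42, 45, 77, 93, 148, 164, 142, 112, 87, 82, 124]
80 [215, 213, 211, 210, 207, 206, 208, 155, 57, 79, 140, 172, 135, 120, 107, 90, 87]
100 [224, 220, 216, 212, 208, 206, 207, 168, 76, 23, 18, 146, 126, 144, 131, 85, 85]
d15 d16
[[ 0  8 29 18 20 22  0  0  0  0  0  0]
 [ 0 37 15  8  0 29  0  0  0  0  0  0]
 [ 0  4 19 35 27  1  5  0  9  0  0  0]
 [ 0  0  5 44 50 27  3  0  0  1  5  0]
 [ 0  0  0 17 31  7  0  7  0  0  3  7]
 [ 0  0  0  1 16 12  2  7 11  8  5  4]
 [ 0  0  0  0  0  0 14 19  0  0  0  0]
 [ 0  0  0  0  0  0  0  0  0  0  0  0]
 [ 0  0  0  0  0  0  0  0  0  0  0  0]]
d16 d17
[[ 0  2 23 26 18 20  0  0  0  0  0  0]
 [ 0 32 14 10  0 24  2  0  0  0  0  0]
 [ 0  1 15 38 23  1 10  1 11  3  0  0]
 [ 0  0  0 37 39 35  9  4  6  3  4  0]
 [ 0  0  4  8 28 15  5 10  0  0  3  8]
 [ 0  0  0  2 20 10  3  5 11  9  4  5]
 [ 0  0  0  0  0  0 13 17  1  0  0  0]
 [ 0  0  0  0  0  0  0  0  0  0  0  0]
 [ 0  0  0  0  0  0  0  0  0  0  0  0]]
d15 d17
[[ 0  8 46 31 33 35  0  0  0  0  0  0]
 [ 0 47 24 12  0 43  2  0  1  0  0  0]
 [ 0  4 33 51 40  3 18  6 21  5  0  0]
 [ 0  0  4 67 78 48 22  7 12  2  9  0]
 [ 0  0  5 35 48 24  9 26  0  0  6 15]
 [ 0  0  0  2 38 23  8 11 22 17  9  9]
 [ 0  0  0  0  0  0 14 36  1  0  0  0]
 [ 0  0  0  0  0  0  0  0  0  0  0  0]
 [ 0  0  0  0  0  0  0  0  0  0  0  0]]
```

Emit:
{"op": "apply_moves", "data": {"commands": "-0.015 -0.002 0 0 0 0;-0.03 -0.004 0 0 0 0;-0.03 -0.004 0 0 0 0;-0.03 -0.004 0 0 0 0;-0.03 -0.004 0 0 0 0;-0.03 -0.004 0 0 0 0;-0.03 -0.004 0 0 0 0;-0.03 -0.004 0 0 0 0"}}

```text
clock: 58.4
position: [0.4881, 0.177, 0.1477]
ee_rot: [3.135, 0.0, 1.71]
contact_force: [21.7, 2.2, -14.4]
finger_gap: 0.702
```

Emit:
{"op": "apply_moves", "data": {"commands": "0 0 0 0 0 0;0 0 0 0 0 0;0 0 0 0 0 0;0 0 0 0 0 0;0 0 0 0 0 0;0 0 0 0 0 0;0 0 0 0 0 0;0 0 0 0 0 0"}}

```text
clock: 59.2
position: [0.488, 0.177, 0.1477]
ee_rot: [3.135, 0.0, 1.71]
contact_force: [21.2, 2.0, -14.7]
finger_gap: 0.703
```

```bash
python3 lv.py d18
```

```text
59.25 [0.48802267 0.17696834 0.14768855] [ 20.94026054   2.29614365 -14.88861641]
{-0.1: 51, -0.05: 139, 0.0: 155, 0.05: 54, 0.1: 130, 0.15: 213, 0.2: 200, 0.25: 78, 0.3: 23, 0.35: 16, 0.4: 17, 0.45: 27, 0.5: 27, 0.55: 23, 0.6: 14, 0.65: 73, 0.7: 86}
105.0 [-26.79608987 191.54752047]
60 [207, 209, 212, 207, 184, 110, 43, 46, 77, 84, 112, 156, 169, 141, 104, 87, 124]
80 [216, 213, 211, 209, 207, 207, 208, 155, 57, 79, 136, 169, 171, 131, 95, 86, 86]
100 [224, 220, 216, 212, 208, 206, 203, 201, 188, 83, 65, 104, 107, 117, 100, 85, 86]
```

Emit:
{"op": "apply_moves", "data": {"commands": "0 0 0 0 0 0;0 0 0 0 0 0;0 0 0 0 0 0;0 0 0 0 0 0;0 0 0 0 0 0;0 0 0 0 0 0;0 0 0 0 0 0;0 0 0 0 0 0"}}

```text
clock: 60.05
position: [0.488, 0.177, 0.1477]
ee_rot: [3.135, 0.0, 1.711]
contact_force: [20.6, 0.7, -15.1]
finger_gap: 0.705
```

Emit:
{"op": "apply_moves", "data": {"commands": "0 0 0 0 0 0;0 0 0 0 0 0;0 0 0 0 0 0;0 0 0 0 0 0;0 0 0 0 0 0;0 0 0 0 0 0;0 0 0 0 0 0;0 0 0 0 0 0"}}

```text
clock: 60.85
position: [0.488, 0.177, 0.1477]
ee_rot: [3.135, 0.0, 1.711]
contact_force: [21.2, 1.8, -13.8]
finger_gap: 0.706
```

```bash
python3 lv.py d19
python3 - <<'E'
import cv2,numpy as np
for a,b in(("d17","d18"),("d18","d19")):
    A,B=[cv2.imread(f'pics/{n}.png').astype(int) for n in(a,b)]
    d=np.abs(A-B).max(2)>45; ys,xs=np.nonzero(d); h=np.histogram2d(ys,xs,bins=[np.arange(200,320,12),np.arange(210,360,12)])[0].astype(int); print(a,b); print(h)
E
```

```text
60.9 [0.48801486 0.17698206 0.14771361] [ 21.48604621   1.5674102  -13.85221835]
{-0.1: 51, -0.05: 139, 0.0: 156, 0.05: 55, 0.1: 130, 0.15: 213, 0.2: 200, 0.25: 78, 0.3: 24, 0.35: 17, 0.4: 16, 0.45: 27, 0.5: 27, 0.55: 22, 0.6: 14, 0.65: 74, 0.7: 86}
103.0 [-26.45938531 191.29813285]
60 [208, 210, 212, 207, 183, 110, 43, 46, 77, 84, 112, 156, 169, 142, 105, 87, 124]
80 [216, 213, 211, 210, 207, 206, 208, 154, 57, 79, 137, 169, 170, 131, 95, 87, 87]
100 [224, 220, 216, 212, 208, 206, 203, 201, 188, 83, 64, 104, 106, 117, 101, 85, 86]
d17 d18
[[ 0  0 25 21 20 18  0  0  0  0  0  0]
 [ 0 23 18  7  0 23  4  0  2  0  0  0]
 [ 0  3 18 36 18  1 24 22 42 15  0  0]
 [ 0  0  0 41 40 36 50 25 15  2  2  0]
 [ 0  0  2  5 30 43 19 16  0  0  6  4]
 [ 0  0  0  4 25 19 10 13 12 10  5  5]
 [ 0  0  0  0  0  0  9 20  5  0  0  0]
 [ 0  0  0  0  0  0  0  0  0  0  0  0]
 [ 0  0  0  0  0  0  0  0  0  0  0  0]]
d18 d19
[[0 0 0 0 0 0 0 0 0 0 0 0]
 [0 0 0 0 0 0 0 0 0 0 0 0]
 [0 0 0 0 0 0 0 0 0 0 0 0]
 [0 0 0 0 0 0 0 0 0 0 0 0]
 [0 0 0 0 0 0 0 0 0 0 0 0]
 [0 0 0 0 0 0 0 0 0 0 0 0]
 [0 0 0 0 0 0 0 0 0 0 0 0]
 [0 0 0 0 0 0 0 0 0 0 0 0]
 [0 0 0 0 0 0 0 0 0 0 0 0]]
```

Emit:
{"op": "apply_moves", "data": {"commands": "0.08 0.012 0 0 0 0;0.16 0.024 0 0 0 0;0.24 0.034 0 0 0 0;0.32 0.046 0 0 0 0;0.41 0.058 0 0 0 0;0.41 0.058 0 0 0 0;0.41 0.058 0.25 0 0 0;0.41 0.058 0.5 0 0 0"}}

```text
clock: 61.7
position: [0.5651, 0.1889, 0.2475]
ee_rot: [-3.137, 0.001, 1.712]
contact_force: [2.1, 1.6, 0.7]
finger_gap: 0.699
```

Emit:
{"op": "apply_moves", "data": {"commands": "0 0 0.1 0 0 0;0 -0.25 0.3 0 0 0;0 -0.5 0.4 0 0 0;0 -0.75 0.6 0 0 0;0 -0.98 0.8 0 0 0;0 -0.98 0.83 0 0 0;0 -0.98 0.83 0 0 0;0 -0.98 0.83 0 0 0", "grip": 0.5}}

```text
clock: 62.5
position: [0.5665, -0.0068, 0.414]
ee_rot: [3.141, -0.0, 1.711]
contact_force: [-0.1, 0.0, -0.0]
finger_gap: 0.497
```

Run:
```python
from h import *
im,c=chk('w20')
g=cv2.cvtColor(im,cv2.COLOR_RGB2GRAY)
for yy in(145,75,-62):
    X=np.arange(-90,60,2.); P=np.c_[cl(np.c_[X,0*X+yy]),0*X+.04]; uv=proj(c,P)
    print(yy,[int(v) for v in cv2.remap(g,uv[:,0].astype('f4'),uv[:,1].astype('f4'),1).ravel()])
x,y,a=np.load('clamp.npy'); Ri=np.array([[np.cos(a),np.sin(a)],[-np.sin(a),np.cos(a)]])
def blob(q,z,w,th=45):
    u,v=proj(c,[*cl(q)[0],z])[0]; x0,y0=int(max(u-w,0)),int(max(v-w,0)); k=g[y0:int(v+w),x0:int(u+w)]
    for cc in cv2.findContours((k<th).astype(np.uint8)*255,cv2.RETR_EXTERNAL,cv2.CHAIN_APPROX_NONE)[0]:
        if cv2.contourArea(cc)>15:
            (ex,ey),r=cv2.minEnclosingCircle(cc); print(q,cv2.contourArea(cc),(ex+x0,ey+y0),r,(Ri@(onz(c,(ex+x0,ey+y0),z)[:2]-[x,y])*1000).round(1),"pred",(u,v))
blob([50,194],.18,22); blob([55,-70],.088,16,60); blob([55,-70],.088,16,45)
```

```text
[ 0.56642018 -0.00571695  0.41296287] [-3.14066854e+00 -7.55205373e-04  1.71290505e+00] 62.55
105 (0.85, 184) [-53. 107.]
35 (0.88, 162) [-53.7  37.2]
-35 (0.84, 144) [-54.4 -34.4]
-105 (0.83, 122) [ -55.1 -103.3]
145 [81, 75, 74, 80, 87, 97, 95, 91, 111, 139, 156, 155, 158, 161, 162, 161, 160, 158, 156, 159, 158, 158, 159, 160, 160, 163, 163, 162, 160, 154, 139, 131, 130, 129, 128, 127, 125, 126, 124, 123, 122, 121, 127, 145, 162, 171, 174, 173, 171, 171, 171, 172, 173, 173, 175, 177, 177, 175, 179, 178, 178, 170, 152, 123, 110, 107, 108, 125, 156, 171, 178, 181, 180, 180, 170]
75 [111, 111, 111, 108, 109, 110, 103, 94, 92, 95, 98, 100, 101, 99, 94, 82, 74, 80, 92, 100, 103, 106, 106, 105, 107, 106, 107, 100, 87, 78, 105, 148, 168, 172, 173, 174, 175, 168, 149, 137, 155, 167, 169, 169, 172, 172, 174, 173, 172, 172, 171, 174, 173, 175, 174, 173, 175, 174, 180, 185, 184, 184, 184, 183, 183, 184, 184, 183, 184, 184, 185, 184, 183, 175, 143]
-62 [112, 113, 120, 138, 158, 168, 169, 167, 166, 162, 162, 161, 159, 160, 162, 161, 158, 161, 165, 162, 161, 161, 160, 159, 164, 169, 163, 143, 110, 104, 136, 160, 167, 164, 168, 170, 166, 148, 136, 143, 157, 165, 165, 166, 165, 166, 166, 163, 164, 165, 166, 166, 163, 163, 164, 165, 166, 171, 176, 178, 176, 175, 170, 157, 121, 85, 73, 63, 57, 55, 59, 57, 56, 56, 58]
[50, 194] 699.5 (307.7547912597656, 32.50450897216797) 21.04868507385254 [ 52.9 182.9] pred (np.float64(305.4524368030344), np.float64(22.501623595127626))
[55, -70] 122.0 (299.5, 208.5) 9.823541641235352 [ 51.5 -62.9] pred (np.float64(301.5065039455928), np.float64(212.54310833596543))
[55, -70] 26.5 (299.2826089859009, 208.06521701812744) 5.225185394287109 [ 51.1 -62.1] pred (np.float64(301.5065039455928), np.float64(212.54310833596543))
```

Emit:
{"op": "apply_moves", "data": {"commands": "0.2 -0.15 -0.2 0 0 0;0.3675 -0.3 -0.4 0 0 0;0.3675 -0.3 -0.6 0 0 0;0.3675 -0.3 -0.815 0 0 0;0.3675 -0.3 -0.815 0 0 0;0.3675 -0.3 -0.815 0 0 0;0.3675 -0.3 -0.815 0 0 0", "grip": 0}}

```text
clock: 63.25
position: [0.6417, -0.0655, 0.254]
ee_rot: [3.137, 0.0, 1.714]
contact_force: [0.2, 0.1, 0.9]
finger_gap: 0.021
```

Run:
```python
from h import *
im,c=shot('wrist','w21'); st=env.get_state(); print(st["position"],st["ee_rot"],st["finger_gap"])
np.save('clamp.npy',[.5419,-.0083,.1316])
cs,cd=cam("scene"),cam("side"); a,_=shot("scene","s21"); b,_=shot("side","d21")
for n,i,cc in(("scene",a,cs),("side",b,cd)):
    g=cv2.cvtColor(i,cv2.COLOR_RGB2GRAY)
    p=np.r_[cl([55,-70])[0],.061]; u,v=proj(cc,p)[0]; x0,y0=int(u)-9,int(v)-14
    k=g[y0:y0+28,x0:x0+18]; q=[t for t in cv2.findContours((k<55).astype(np.uint8)*255,0,1)[0] if cv2.contourArea(t)>8]
    for t in q: r=cv2.boundingRect(t); print(n,(u,v),"dark box centre",r[0]+x0+r[2]/2,r[1]+y0+r[3]/2,r[2:])
```

```text
[ 0.64184826 -0.06567115  0.25419751] [3.13671224e+00 4.81026782e-04 1.71340213e+00] 0.012182546128740127
scene (np.float64(265.61190532528195), np.float64(232.35885982962847)) dark box centre 265.5 234.5 (5, 15)
side (np.float64(285.5874099968914), np.float64(225.09108195021378)) dark box centre 286.5 225.0 (5, 12)
```

Emit:
{"op": "apply_moves", "data": {"commands": "0 0 -0.2 0 0 0;0 0 -0.4 0 0 0;0 0 -0.6 0 0 0;0 0 -0.8 0 0 0;0 0 -0.9 0 0 0;0 0 -0.97 0 0 0;0 0 -0.97 0 0 0;0 0 -0.97 0 0 0"}}

```text
clock: 64.2
position: [0.6418, -0.0666, 0.0583]
ee_rot: [3.139, 0.0, 1.712]
contact_force: [0.5, 0.4, -0.0]
finger_gap: 0.002
```

Emit:
{"op": "apply_moves", "data": {"commands": "-0.06 -0.008 0 0 0 0;-0.1 -0.02 0 0 0 0;-0.14 -0.04 0 0 0 0;-0.174 -0.058 0 0 0 0;-0.205 -0.09 0 0 0 0;-0.231 -0.121 0 0 0 0;-0.253 -0.16 0 0 0 0;-0.266 -0.2 0 0 0 0"}}

```text
clock: 65.0
position: [0.587, -0.1078, 0.057]
ee_rot: [-3.142, 0.001, 1.712]
contact_force: [0.3, -0.4, -0.6]
finger_gap: 0.005
```

```bash
cat > st.py <<'E'
from h import *
import sys
cs,cd=cam("scene"),cam("side"); a,_=shot("scene","s"+sys.argv[1]); b,_=shot("side","d"+sys.argv[1]); s=env.get_state(); print(s["clock"],s["position"],s["contact_force"])
for n,i,cc in(("scene",a,cs),("side",b,cd)):
    g=cv2.cvtColor(i,cv2.COLOR_RGB2GRAY)
    for t in(0,.6,1,1.3,1.571):
        p=np.r_[cl([55-50*np.sin(t),-120+50*np.cos(t)])[0],.061]; u,v=proj(cc,p)[0]; x0,y0=int(u)-9,int(v)-14
        k=g[y0:y0+28,x0:x0+18]; 
        for q in cv2.findContours((k<55).astype(np.uint8)*255,0,1)[0]:
            if cv2.contourArea(q)>15: r=cv2.boundingRect(q); print(n,t,(u.round(1),v.round(1)),"box c",r[0]+x0+r[2]/2,r[1]+y0+r[3]/2,r[2:])
E
python3 st.py 22
```

```text
65.1 [ 0.5867125  -0.10912121  0.05661418] [-0.71194249  0.77567397  0.14863629]
scene 0 (np.float64(265.6), np.float64(232.4)) box c 260.0 230.0 (8, 20)
scene 0.6 (np.float64(256.5), np.float64(232.1)) box c 255.5 231.5 (17, 25)
scene 1 (np.float64(250.8), np.float64(233.7)) box c 250.0 233.0 (18, 28)
scene 1.3 (np.float64(247.3), np.float64(235.7)) box c 247.5 235.0 (17, 28)
scene 1.571 (np.float64(245.1), np.float64(238.0)) box c 246.5 236.0 (15, 26)
side 0 (np.float64(285.6), np.float64(225.1)) box c 291.5 219.0 (5, 16)
side 0.6 (np.float64(292.5), np.float64(226.6)) box c 296.0 219.5 (10, 15)
side 1 (np.float64(297.4), np.float64(226.3)) box c 302.0 225.0 (4, 12)
side 1 (np.float64(297.4), np.float64(226.3)) box c 296.0 219.5 (10, 15)
side 1.3 (np.float64(300.5), np.float64(225.4)) box c 302.0 225.0 (4, 12)
side 1.3 (np.float64(300.5), np.float64(225.4)) box c 296.0 219.0 (10, 16)
side 1.571 (np.float64(302.8), np.float64(224.1)) box c 302.0 225.0 (4, 12)
side 1.571 (np.float64(302.8), np.float64(224.1)) box c 297.0 218.0 (8, 16)
```

Emit:
{"op": "apply_moves", "data": {"commands": "0.05 0.05 0 0 0 0;0.05 0.05 0.2 0 0 0;0.05 0.05 0.4 0 0 0;0.05 0.05 0.6 0 0 0;0.05 0.05 0.8 0 0 0;0.05 0.05 1 0 0 0;0.05 0.05 1 0 0 0"}}

```text
clock: 65.8
position: [0.6006, -0.0954, 0.2629]
ee_rot: [3.132, 0.002, 1.713]
contact_force: [0.7, -0.4, -0.2]
finger_gap: 0.003
```

Emit:
{"op": "apply_moves", "data": {"commands": "-0.1 0.25 0.2 0 0 0;-0.15 0.45 0.4 0 0 0;-0.15 0.45 0.6 0 0 0;-0.15 0.45 0.8 0 0 0;-0.15 0.45 0.8 0 0 0;-0.15 0.45 0.8 0 0 0"}}

```text
clock: 66.4
position: [0.5683, -0.0053, 0.4173]
ee_rot: [3.14, -0.0, 1.714]
contact_force: [0.4, 0.0, -1.5]
finger_gap: 0.012
```

```bash
python3 st.py 23
python3 - <<'E'
from h import *
im,c=chk('w23'); g=cv2.cvtColor(im,cv2.COLOR_RGB2GRAY)
# grip top position, and strut lever/knob checks
for n,z,w,q in(("grip",.088,20,[5,-120]),("knob",.18,24,[50,194])):
    u,v=proj(c,[*cl(q)[0],z])[0]; x0,y0=int(max(u-w,0)),int(max(v-w,0)); k=g[y0:int(v+w),x0:int(u+w)]
    for cc in cv2.findContours((k<50).astype(np.uint8)*255,0,1)[0]:
        if cv2.contourArea(cc)>15: print(n,(u.round(1),v.round(1)),cv2.contourArea(cc),[np.add(cv2.boundingRect(cc)[:2],(x0,y0)).tolist(),cv2.boundingRect(cc)[2:]])
cd=cam("side"); gg=cv2.cvtColor(cv2.imread('pics/d23.png'),cv2.COLOR_BGR2GRAY); g0=cv2.cvtColor(cv2.imread('pics/d4.png'),cv2.COLOR_BGR2GRAY)
for t in np.arange(-.15,.16,.05):
    p=np.r_[cl([50-130*np.sin(t),194])[0],.05+.13*np.cos(t)]; u,v=proj(cd,p)[0].astype(int); print(round(t,2),int(gg[v,u]),int(g0[v,u]))
E
```

```text
66.5 [ 0.56761904 -0.00602733  0.41512524] [ 0.10228124 -0.17204041 -0.83204892]
scene 1 (np.float64(250.8), np.float64(233.7)) box c 244.5 239.5 (7, 15)
scene 1.3 (np.float64(247.3), np.float64(235.7)) box c 243.5 240.0 (9, 16)
scene 1.571 (np.float64(245.1), np.float64(238.0)) box c 243.5 240.0 (9, 16)
side 1 (np.float64(297.4), np.float64(226.3)) box c 304.0 224.0 (4, 12)
side 1.3 (np.float64(300.5), np.float64(225.4)) box c 304.0 224.0 (4, 12)
side 1.571 (np.float64(302.8), np.float64(224.1)) box c 304.0 224.0 (4, 12)
[ 0.56746878 -0.00627936  0.41491852] [-3.13901796e+00 -2.74076536e-04  1.71242119e+00] 66.55
105 (0.86, 190) [-51.5 106.7]
35 (0.85, 164) [-51.5  37. ]
-35 (0.85, 145) [-51.4 -34.7]
-105 (0.82, 126) [ -51.5 -103.8]
grip (np.float64(270.0), np.float64(240.1)) 511.5 [[249, 229], (40, 31)]
knob (np.float64(304.7), np.float64(23.9)) 773.5 [[287, 13], (41, 34)]
-0.15 159 160
-0.1 89 90
-0.05 19 17
0.0 30 31
0.05 25 25
0.1 13 14
0.15 62 62
```

Run:
```python
from h import *
s0,s1=[cv2.imread(f'pics/{n}.png').astype(int) for n in('s2','s23')]
cs=cam("scene")
for n,p in dict(cup=(.435,-.302,.03),jar=(.592,-.272,.05),water=(.725,-.298,.1),roller=(.49,-.56,.03),cutters=(.69,.33,.03)).items():
    u,v=proj(cs,p)[0].astype(int); d=np.abs(s0[v-14:v+14,u-12:u+12]-s1[v-14:v+14,u-12:u+12]).max(2); print(n,(u,v),int((d>50).sum()))
print(env.sign_off())
```

```text
cup (np.int64(180), np.int64(264)) 94
jar (np.int64(228), np.int64(269)) 7
water (np.int64(262), np.int64(276)) 54
roller (np.int64(140), np.int64(324)) 0
cutters (np.int64(338), np.int64(188)) 0
the job is handed in; nothing more can be done
None
```

The job is handed in. All four moulds are clamped tight against the stop, the lever is centred and the safety strut is swung in behind the plate. The run took about 67 s of the 210 s.

**What happened**
- I backed the plate right off with the lever and let it recentre. The stop-to-plate gap then measured about 78 mm.
- I stood the four moulds on the bed, pour hole up and seam parallel to the plate. One was knocked about 2 cm aside after I had placed it; I saw this in a check, re-gripped it and put it back.
- The first close (lever held about 6 s) did not go far enough: the plate stopped about 6–7 mm short, and I let the lever recentre. I pushed it over again, further this time, and held it until two pictures 1.6 s apart showed nothing moving.
- I then let the lever recentre and swung the strut past its middle, so it snapped to the end.

**Last checks**
- **Moulds:** all four are 51.4–51.5 mm from the clamp origin along the pressing line (51 mm nominal). I had re-fitted the clamp frame to these clamped moulds by about 2.5 mm and 0.6°, so this shows they are in line but does not independently prove they are tight. The independent sign is that the plate and moulds moved about 10 mm more in the second close, then stopped.
- **Lever:** matches its upright reference picture.
- **Strut:** the grip is within about 3 pixels of its seated position in both fixed cameras. That shows it is at the end of its swing; I did not test the detent by force.
- **Other things on the bench:** the jar, roller and cutters look unchanged in the scene camera. The cup patch differed in 94 pixels and the bottle patch in 54. That is probably the arm's shadow or the changed background, but I did not confirm it. The phone and rib were not checked; nothing touched either as far as I saw.

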